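Raise the charge current four clicks and start the charger

ROBOT

A 6-joint arm with a two-finger parallel gripper is mounted at the origin on the work surface. World frame = base frame: x ahead of the robot, y to its left, z up, the work surface at z = 0. Lengths are in mm, angles in rad, forces in N, time in s.
With the tool pointing down it reaches from about 350 to 775 mm from the base axis. Payload 7.3 kg.
Tool frame: the origin (TCP) lies midway between the tips of the shut fingers; the grasp point (between the pads) lies bot.tcp_to_grasp behind it (bot.tcp_to_grasp is the distance from the TCP to the grasp point, in mm); z points along the fingers, y is the direction in which the jaws open and shut (so a half turn about z gives the same grasp; the last joint's range is limited). The gripper opens to 92 mm and grips with 3 to 60 N. Pads are 19 mm wide; open, the fingers measure 130 mm over their backs; the gripper's body (75 mm by 190 mm) begins 47 mm behind the grasp point.
Start: joints at [1.122, 0.342, 1.524, -0, 1.275, -0.146], TCP at [156.538, 501.142, 194.141] pointing down, gripper open.
Joint ranges: [-2.53, 2.53], [-0.77, 2.02], [0.04, 2.7], [-1, 4.14], [0.28, 2.66], [-3.11, 3.11]. Speed limits (rad/s): [2.57, 2.57, 3.14, 3.14, 3.14, 3.14].

INTERFACE

Orientations are given as [roll, pitch, yaw] about the fixed x, y, z axes, in that order (R = Rz(yaw) Ry(pitch) Rx(roll)).
In Python, from plant import bot gives the robot as it stands.
- The arm moves only by the shell command python3 -m inch 'ROWS'. ROWS is JSON, one flat list of numbers, 7 for each row, row after row: the shift along the world's x, y, z in cm, then the turn, a rotation vector about the world's x, y, z in degrees, then the gripper command: -1 is shut, 1 is fully open, values between are in proportion. In form: [tx, ty, tz, ax, ay, az, fingers, tx, ty, tz, ax, ay, az, fingers, ...]. A call has exactly 5 rows; each row is the pose to reach, as a shift and turn from the pose measured when the call began; what a row does not reach only later rows make up. A row lasts 1/10 s, in which the tool goes at most 50 mm and 8.59 degrees, less where a joint would pass 70% of its speed; a pose out of reach is approached as far as the arm can. A call with a gripper value outside its range is refused whole. The fingers move at their own pace and stop on an object; the grip force is fixed at half the most. Time passes only in rows, so rows that repeat a pose let the fingers close, or fill a call up. It gives the time, the measured TCP pose, the force and the opening at its end, in the units of the state.
- bot.get_obs(): the state, without advancing time (a new reading comes with each control period).
- bot.capture(name): name is "side" or "top" or "wrist"; returns the picture (420x560x3 uint8, red, green, blue); there is no depth.
- bot.calibration(name): a dict with "fx", "fy", "cx", "cy" (pixels), "cam_to_world" (4x4, takes a point from camera to world coordinates). Camera axes: x right, y down, z forward; pixel columns grow to the right and rows downward; lengths in mm; the calibration is good to about 2 mm. The wrist camera is an equidistant fisheye: a pixel r from the principal point sees the ray r / f radians off the axis. A picture is of the moment at which its call begins: read the wrist's pose just before it. calibration takes no time and is no camera call; for the wrist camera it gives the pose at the moment of the call.
- bot.close_job(): hands the job in, once; it reports no verdict.
The state is a dict: "time": time; "joint_positions": joint angles; "dq": joint speeds; "tau": joint torques, N m; "tool_pos": TCP position; "tcp_rot": TCP orientation; "contact_force": force on the tool from outside, world axes, zero at the start; "moment": the same for the moment, N m; "grip_width": finger opening in mm.
Only numpy, scipy, OpenCV 4.12 (cv2) and the standard library are available. Lean on these libraries where they do the work, as an engineer would, in place of code of your own. Each camera call takes 0.05 s, during which the arm holds its last target.

TASK

On the battery charger, push the pointer lever of the click-stop dial round with a fingertip, clockwise seen from above, by exactly four clicks from where it stands and leave it resting in that notch. Then press the larger of the two round buttons fully down with a fingertip to start the charge, and let it come up again. Do not grip or force the dial, do not press the smaller button, and leave everything else on the table where it is.

Things in the scene. Friction and masses are not known exactly. Their poses are not given: they have to be found in the camera images.
- charger: Fixed grey battery charger, a box 170 (its x) x 300 (its y) x 75 mm high with a flat dark top panel at z = 75 mm above the table. Origin: centre of its underside; x points away from the robot at yaw 0, y to the left, z up. On the panel are the dial (right half), two buttons (left half), a flat display along the far edge and, on the left end, a loose yellow tub.
- dial_axis (a point): Point on the dial's vertical axis, at the level of the charger's top panel; its axes are those of the charger. The black dial is a disc of radius 28 mm, from the panel to 8 mm above it, with a central hub of radius 13 mm and a straight pointer lever on top: a bar 12 mm wide, from 8 to 32 mm above the panel, reaching from the hub out to 48 mm from the axis, with a white line on it. Ten white ticks on the panel, 56 mm from the axis, mark the ten notches.
- dial_tip (a point): Point at the outer end of the dial's pointer lever: on its centre line, 48 mm from the axis, 20 mm above the panel. Moves with the dial; the direction from dial_axis to dial_tip is where the lever points.
- dial (a joint): Angle of the dial, rad, growing clockwise seen from above. It clicks into sprung notches every 0.419 rad (24 degrees), at 0, 0.419, ... 3.770, with stops just beyond the first and last. At 0 the lever points 108 degrees anticlockwise (from above) of the charger's +x axis. It starts resting in one of the first four notches. Pushing the lever about 38 mm from the axis takes about 5 N; it resists up to half-way between notches, then snaps on into the next one and stays there.
- start (a joint): Travel of the larger button, m: 0 up, 0.006 fully down (about 4.5 N); springs back.
- start_top (a point): Centre of the top of the larger grey round button (30 mm diameter) in its black housing on the charger's panel; pressed straight down. Which of the two button places it has varies.
- stop (a joint): Travel of the smaller button, m: 0 up, 0.006 down. To be left alone.
- stop_top (a point): Centre of the top of the smaller grey round button (18 mm diameter), 65 mm from the larger one.
- pack: Loose battery pack, 138 x 46 x 25 mm, lying left of the charger; origin centre of underside. Leave alone.
- wheel: Loose model-car wheel, 66 mm diameter, 28 mm high, lying flat right of the charger; origin centre of underside. Leave alone.
- tub: Loose yellow tub, 32 mm diameter, 19 mm high, standing on the left end of the charger's panel; origin centre of underside. Leave alone.
- driver: Loose screwdriver, 170 mm long along its x, lying on the table. Leave alone.
- flask: Loose steel flask, 70 mm diameter, 240 mm high, standing far left; origin centre of underside. Leave alone.
- spray: Loose spray can, 58 mm diameter, 180 mm high, standing far right; origin centre of underside. Leave alone.
- mug: Loose dark steel mug, 76 mm diameter, 100 mm high, standing on the right; origin centre of underside. Leave alone.

How it is judged:
By the outcome, as a careful person would: the job done as asked, in the order asked, and still so for the second after the job is handed in, with the robot touching nothing.
It also fails if it takes over 61 s, if anything falls off the work surface, if the arm or the gripper's body presses on something with over 40 N, if the wrist force passes 120 N, or if a joint passes its speed limit or range.

## Working session

There is one attempt and no reset: what is moved stays moved. The work goes in short steps, Python scripts to look and compute and a shell command to move; the robot and the scene stay as the last step left them, time stands still between calls to the robot, and variables do not carry over. Pictures are saved under pics/ and viewed, and the job is handed in when it is done.

```bash
ls; mkdir -p pics
python3 - <<'E'
from plant import bot
import cv2
for n in ("top","side","wrist"):
    c=bot.calibration(n); im=bot.capture(n)
    cv2.imwrite(f"pics/{n}0.png",im[:,:,::-1]); print(n,c)
o=bot.get_obs(); print(o, bot.tcp_to_grasp)
E
```

```text
pics
top {'fx': 438.5035761206153, 'fy': 438.5035761206153, 'cx': 275.594387242059, 'cy': 207.1961926536046, 'cam_to_world': array([[ 4.80534101e-02, -9.77513375e-01,  2.05325284e-01,
         2.95546935e+02],
       [-9.98839942e-01, -4.63879437e-02,  1.29201326e-02,
        -1.21570507e+01],
       [-3.10498470e-03, -2.05707951e-01, -9.78608501e-01,
         1.21949790e+03],
       [ 0.00000000e+00,  0.00000000e+00,  0.00000000e+00,
         1.00000000e+00]])}
side {'fx': 496.1735850272363, 'fy': 496.1735850272363, 'cx': 289.8424859085525, 'cy': 200.15634467275152, 'cam_to_world': array([[-8.39917233e-01, -3.23471106e-01,  4.35781465e-01,
        -1.50525205e+02],
       [-5.42487774e-01,  5.23610356e-01, -6.56916441e-01,
         1.00206344e+03],
       [-1.56861998e-02, -7.88161556e-01, -6.15268481e-01,
         9.95233770e+02],
       [ 0.00000000e+00,  0.00000000e+00,  0.00000000e+00,
         1.00000000e+00]])}
wrist {'fx': 325.19226210127806, 'fy': 325.19226210127806, 'cx': 280.0412683493012, 'cy': 206.97279978760287, 'cam_to_world': array([[ 2.98381228e-01,  9.24389748e-01, 
[... 295 characters left out ...]
]])}
{'time': 0.15, 'joint_positions': array([ 1.12199175e+00,  3.42559600e-01,  1.52476920e+00, -9.60353954e-06,
        1.27536715e+00, -1.46000508e-01]), 'dq': array([ 1.95364713e-03, -3.20649715e-03, -3.25775954e-03, -7.06118847e-06,
        1.33033553e-03, -1.71208270e-03]), 'tau': array([ 1.50998490e-03, -4.31474447e+01, -2.44352460e+01,  7.16169854e-02,
        5.38072188e-02, -4.01804277e-05]), 'tool_pos': array([156.39648103, 500.83052315, 193.61612893]), 'tcp_rot': array([-3.14049975e+00, -1.51424240e-04,  2.83879131e+00]), 'contact_force': array([-0.17879946,  0.06441903,  1.26864014]), 'moment': array([ 0.01187073,  0.00399272, -0.02523524]), 'grip_width': 91.83502759874784} 18.8
```

View pics/top0.png

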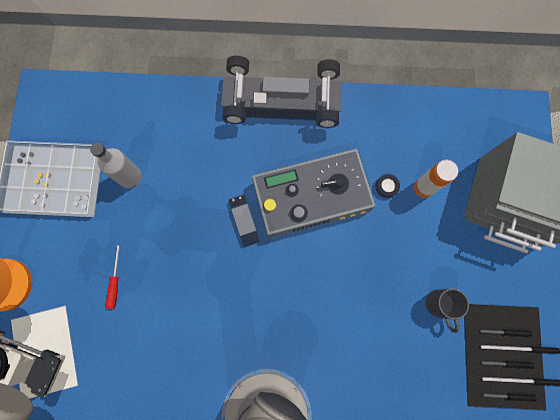

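View pics/side0.png

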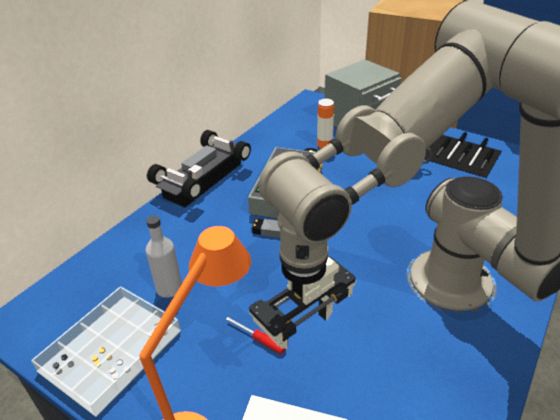

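Run:
```python
import cv2
im=cv2.imread("pics/top0.png")[90:260,180:420]
cv2.imwrite("pics/top0z.png",cv2.resize(im,None,fx=3.3,fy=3.3,interpolation=cv2.INTER_CUBIC))
```

```text
(no output)
```

View pics/top0z.png

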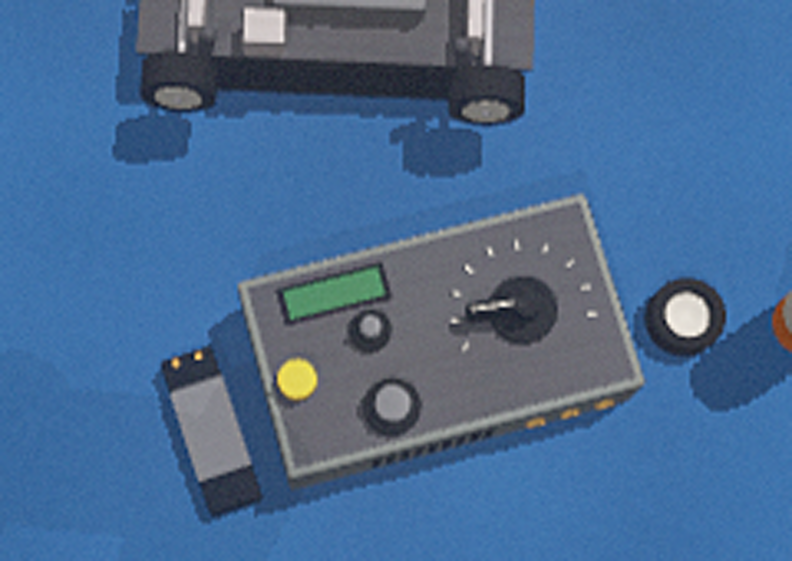

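The overhead picture shows the charger with corners at about (253,176), (357,149), (375,205) and (268,234). The dial is at about (339,183) with its lever pointing image-left. The large button is at about (298,212), the small one at about (292,190), and the tub at (270,205). I'll measure these next.

```bash
cat > h.py <<'E'
import numpy as np, cv2
from plant import bot
def ray(n,u,v,z,c=None):
    c=c or bot.calibration(n); T=c["cam_to_world"]
    d=np.array([(u-c["cx"])/c["fx"],(v-c["cy"])/c["fy"],1.])
    if n=="wrist":
        r=np.hypot(d[0],d[1]); th=r; d=np.array([d[0]/r*np.sin(th),d[1]/r*np.sin(th),np.cos(th)])
    w=T[:3,:3]@d; o=T[:3,3]
    return o+w*(z-o[2])/w[2]
E
python3 - <<'E'
from h import *
from scipy.optimize import least_squares
Z=lambda p:((p[0]+.5)/3.3-.5+180,(p[1]+.5)/3.3-.5+90)
P=lambda p,z:ray("top",*Z(p),z)[:2]
cor=np.array([P(p,75) for p in [(240,284),(583,196),(642,381),(292,476)]])
print("corners",cor.round(1).tolist(),[np.linalg.norm(cor[i]-cor[i-1]).round(1) for i in range(4)])
cen=cor.mean(0)
ey=(cor[0]-cor[1])+(cor[3]-cor[2]); yaw=np.arctan2(-ey[0],ey[1]); print("cen",cen,"yaw",np.degrees(yaw))
im=cv2.imread("pics/top0.png"); g=im.min(2)
# ticks
z0=im[150:210,300:370]; gg=z0.min(2).astype(int)
loc=gg-cv2.medianBlur(z0.min(2),9).astype(int)
n,l,s,ce=cv2.connectedComponentsWithStats((loc>45).astype(np.uint8))
pts=[]
for i in range(1,n):
    m=l==i; ys,xs=np.nonzero(m); w=loc[m]
    u,v=(xs*w).sum()/w.sum()+300,(ys*w).sum()/w.sum()+150
    p=ray("top",u,v,75)[:2]; pts.append(p); print(i,s[i,4],round(u,1),round(v,1),p.round(1))
pts=np.array(pts); guess=P((525,312),83)
print("disc guess",guess)
for p in pts: 
    d=p-guess; print(np.hypot(*d).round(1), np.degrees(np.arctan2(d[1],d[0])-yaw).round(1))
print("big",P((393,404),90),"small",P((371,326),90),"tub",P((297,379),94))
for a in [(468,309),(515,306)]: print("line",P(a,107))
E
```

```text
corners [[619.7, 69.9], [708.9, -210.3], [553.8, -259.5], [463.0, 19.1]] [np.float64(164.8), np.float64(294.1), np.float64(162.7), np.float64(293.1)]
cen [586.36612193 -95.19316236] yaw 17.85446000930403
1 31 338.7 153.9 [ 692.8 -162.4]
2 45 361.5 166.9 [ 658.6 -224.9]
3 2 318.5 159.0 [ 675.5 -107.5]
4 3 323.0 158.0 [ 678.9 -119.7]
5 1 309.0 161.0 [668.6 -81.8]
6 1 313.0 160.0 [671.9 -92.7]
7 2 315.5 160.0 [672.3 -99.5]
8 1 301.0 163.0 [661.9 -60.3]
9 1 305.0 162.0 [665.2 -71.1]
10 3 336.0 163.9 [ 663.8 -155.5]
11 2 328.0 165.6 [ 657.9 -133.9]
12 2 345.0 164.6 [ 663. -180.]
13 3 352.3 169.4 [ 650.2 -200.1]
14 4 321.5 171.1 [ 641.7 -116.6]
15 5 357.2 176.6 [ 630.5 -213.5]
16 2 318.0 178.6 [ 620.1 -107.8]
17 25 329.8 182.1 [ 611.7 -139.8]
18 5 358.8 184.7 [ 608.2 -218. ]
19 3 317.3 186.7 [ 597.2 -106.5]
20 2 368.0 187.5 [ 601.5 -242.8]
21 3 320.7 194.6 [ 575.9 -116.1]
22 6 366.5 206.7 [ 548.6 -239.1]
23 2 301.5 208.5 [535.4 -66.2]
disc guess [ 604.84670748 -162.96900018]
88.0 -17.5
82.0 -66.9
89.8 20.3
85.8 12.5
103.2 34.0
97.2 28.5
92.6 25.4
117.5 43.1
110.0 38.9
59.5 -10.7
60.5 10.9
60.6 -34.2
58.6 -57.1
59.2 33.7
56.7 -80.9
57.3 56.7
24.2 55.7
55.2 -104.4
57.0 79.9
79.9 -110.2
55.1 103.9
94.6 -144.3
119.1 107.8
big [522.33546574 -58.58160682] small [585.44719708 -38.51889443] tub [538.17914198  18.64034966]
line [ 598.64048319 -114.52659097]
line [ 602.86789127 -151.7585745 ]
```

Run:
```python
from h import *
from scipy.optimize import least_squares
px=[(320.7,194.6),(317.3,186.7),(318,178.6),(321.5,171.1),(328,165.6),(336,163.9),(345,164.6),(352.3,169.4),(357.2,176.6),(358.8,184.7)]
t=np.array([ray("top",*p,75)[:2] for p in px]); k=np.arange(10)
def f(x,full=True):
    a=np.radians(108-24*k)+x[2]; return (x[:2]+x[3]*np.c_[np.cos(a),np.sin(a)]-t).ravel()
s=least_squares(f,[605,-163,.31,56]); print(s.x[:2],np.degrees(s.x[2]),s.x[3],s.fun.round(1).tolist())
c=s.x[:2]; y=s.x[2]
Z=lambda p:((p[0]+.5)/3.3-.5+180,(p[1]+.5)/3.3-.5+90)
for p in [(468,309),(490,308),(515,306)]:
    q=ray("top",*Z(p),107)[:2]-c; print(q,np.hypot(*q),"ang rel charger",np.degrees(np.arctan2(q[1],q[0])-y))
```

```text
[ 608.53029678 -161.94187848] 17.720192792092845 56.25456293456815 [-0.2, -0.0, -0.2, -0.3, 0.5, 0.8, 0.3, 0.1, -0.5, -0.2, 0.7, -0.8, -1.0, 0.4, -0.1, 0.2, 0.5, 0.0, 0.1, -0.2]
[-9.88981359 47.41528751] 48.43570896388863 ang rel charger 84.06156286265444
[-8.24346668 29.98288547] 31.09546854797934 ang rel charger 87.65281287057955
[-5.66240552 10.18330398] 11.651717306107276 ang rel charger 101.35596604057285
```

The axis is at (608.5, −161.9) with yaw 17.7°. The tick circle fits at a radius of 56.3 mm (56 given). The lever is at 84° relative to the charger, which is notch 1, and the tip radius measures 48.4 mm (48 given). The target is notch 5, at −12° relative to the charger or 5.7° in world axes. I'm moving over with the fingers shut.

```bash
python3 -m inch '[2.6,-4.2,0.4,0,0,-6,-1, 5.2,-8.4,0.8,0,0,-12,-1, 7.8,-12.6,1.2,0,0,-18,-1, 10.4,-16.8,1.6,0,0,-24,-1, 13,-21,2,0,0,-30,-1]'
python3 -m inch '[2.6,-4.2,0,0,0,-6,-1, 5.2,-8.4,0,0,0,-12,-1, 7.8,-12.6,0,0,0,-18,-1, 10.4,-16.8,0,0,0,-24,-1, 13,-21,0,0,0,-30,-1]'
```

```text
time: 0.65
tool_pos: [286.8, 289.1, 213.7]
tcp_rot: [-3.14, -0.0, 2.312]
contact_force: [1.8, -0.4, 0.1]
grip_width: 56.1
time: 1.15
tool_pos: [417.4, 77.1, 213.8]
tcp_rot: [-3.141, -0.0, 1.783]
contact_force: [1.4, 0.6, -0.2]
grip_width: 16.7
```

```bash
python3 -m inch '[2.8,-4.1,0,0,0,0,-1, 5.6,-8.2,0,0,0,0,-1, 8.4,-12.5,0,0,0,0,-1, 11.2,-16.8,0,0,0,0,-1, 13.9,-21.1,0,0,0,-0.5,-1]'
python3 - <<'E'
from h import *
o=bot.get_obs();print(o["tool_pos"],o["tcp_rot"],bot.calibration("wrist"))
for n in ("wrist","top"):
    im=bot.capture(n); cv2.imwrite(f"pics/{n}1.png",im[:,:,::-1])
E
```

```text
time: 1.65
tool_pos: [554.6, -131.8, 213.4]
tcp_rot: [-3.14, -0.001, 1.774]
contact_force: [0.7, 0.6, 0.7]
grip_width: 0.6
[ 554.58571375 -131.84301195  213.41382885] [-3.14048729e+00 -6.47691274e-04  1.77414814e+00] {'fx': 325.19226210127806, 'fy': 325.19226210127806, 'cx': 280.0412683493012, 'cy': 206.97279978760287, 'cam_to_world': array([[ 9.79437074e-01,  1.95692585e-01,  4.90655666e-02,
         5.41560218e+02],
       [ 2.01744680e-01, -9.48258612e-01, -2.45162574e-01,
        -6.59020396e+01],
       [-1.44965170e-03,  2.50020032e-01, -9.68239579e-01,
         4.05128662e+02],
       [ 0.00000000e+00,  0.00000000e+00,  0.00000000e+00,
         1.00000000e+00]])}
```

View pics/wrist1.png

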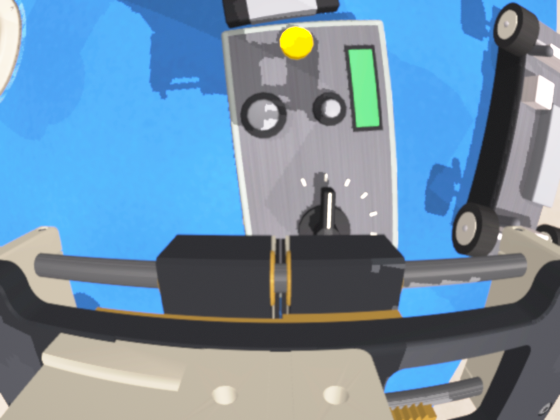

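The wrist view shows the lever (tip at about (328,190)) on the second tick (326,177). The first tick is at (303,183), so notch 1 is confirmed. The large button is at (266,115) and the small one at (331,108). I'll cross-check these against the overhead view.

Run:
```python
from h import *
c=bot.calibration("wrist")
print("tick0,1,2",[ray("wrist",*p,75,c)[:2].round(1).tolist() for p in [(303,183),(326,177.5),(348,183)]])
a=np.radians(17.7+np.array([108,84,60])); print((np.array([608.5,-161.9])+56*np.c_[np.cos(a),np.sin(a)]).round(1))
im=cv2.imread("pics/wrist1.png")
for z in (85,90): print(z,"big",ray("wrist",266,115,z,c).round(1),"small",ray("wrist",331,108,z,c).round(1))
print("lever end",ray("wrist",328,190,107,c).round(1))
cv2.imwrite("pics/w1z.png",cv2.resize(im[70:240,220:420],None,fx=3.5,fy=3.5,interpolation=cv2.INTER_CUBIC))
```

```text
tick0,1,2 [[577.4, -123.1], [599.5, -112.6], [623.5, -113.4]]
[[ 575.8 -116.4]
 [ 597.1 -107.1]
 [ 620.4 -107.2]]
85 big [527.3 -62.7  85. ] small [587.8 -42.7  85. ]
90 big [527.6 -62.8  90. ] small [587.1 -43.1  90. ]
lever end [ 598.5 -119.5  107. ]
```

View pics/w1z.png

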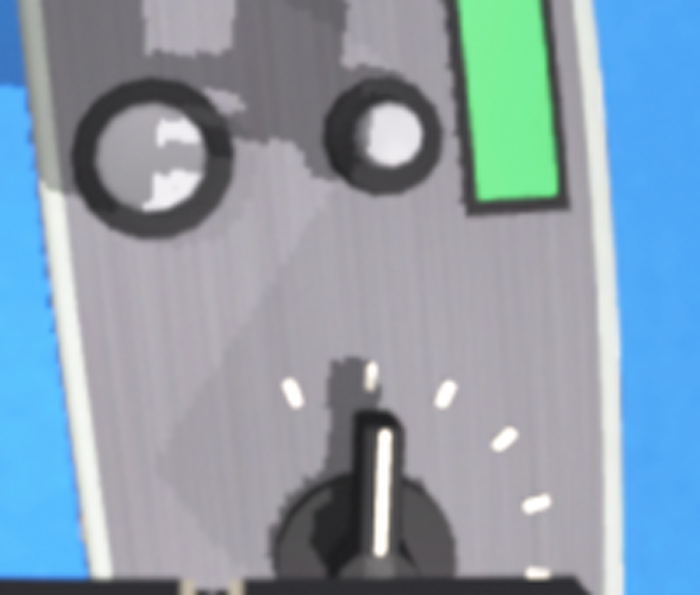

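Run:
```python
from h import *
c=bot.calibration("wrist"); im=bot.capture("wrist"); cv2.imwrite("pics/wrist2.png",im[:,:,::-1])
print(c["cam_to_world"][:3,3],bot.get_obs()["tool_pos"])
g=im.min(2); R=g[160:240,290:385]; loc=R.astype(int)-cv2.medianBlur(R,11)
n,l,s,ce=cv2.connectedComponentsWithStats((loc>40).astype(np.uint8))
for i in range(1,n):
    if s[i,4]>3: p=ce[i]+[290,160]; print(s[i,4],p.round(1),ray("wrist",*p,75,c)[:2].round(1))
a=np.radians(17.7+108-24*np.arange(6)); print((np.array([608.5,-161.9])+56*np.c_[np.cos(a),np.sin(a)]).round(1).tolist())
o=bot.capture("wrist");print(bot.get_obs()["tool_pos"])
```

```text
[543.06574483 -68.84653713 403.63276738] [ 554.37011848 -132.50513333  212.18600761]
20 [325.3 173.4] [ 597.8 -108.6]
34 [302.8 178.4] [ 576.2 -118.4]
31 [346.8 178.5] [ 621.1 -109.1]
157 [328.8 206.6] [ 609.4 -142.2]
29 [364.  191.4] [ 642.7 -118.5]
30 [373.4 210.1] [ 658.4 -136.3]
28 [373.8 230.6] [ 665.3 -158.6]
12 [296.7 232.9] [ 582.4 -177.3]
9 [351.3 233. ] [ 640.9 -166. ]
[[575.8, -116.4], [597.1, -107.1], [620.4, -107.2], [641.7, -116.8], [657.1, -134.2], [664.2, -156.3]]
[ 553.6493843  -130.74344664  212.57532416]
```

The settled wrist view agrees with the overhead one to about 2 mm, so I'll use axis ≈ (609, −163). Next I lower beside the lever, about 20 mm behind its flank.

```bash
python3 -m inch '[0.3,-0.3,-2.5,0,0,0,-1, 0.3,-0.3,-5,0,0,0,-1, 0.3,-0.3,-7.5,0,0,0,-1, 0.3,-0.3,-10,0,0,0,-1, 0.3,-0.3,-12,0,0,0,-1]'
python3 -m inch '[0,0,0,0,0,0,-1, 0,0,0,0,0,0,-1, 0,0,0,0,0,0,-1,0,0,0,0,0,0,-1, 0,0,0,0,0,0,-1]'
python3 - <<'E'
from h import *
for n in ("wrist","top"):
    im=bot.capture(n)[:,:,::-1]; cv2.imwrite(f"pics/{n}3.png",im)
    if n=="top": cv2.imwrite("pics/top3z.png",cv2.resize(im[110:250,240:400],None,fx=4,fy=4,interpolation=cv2.INTER_CUBIC))
for i in range(3): bot.capture("top"); print(bot.get_obs()["tool_pos"])
E
```

```text
time: 2.35
tool_pos: [555.6, -131.9, 91.6]
tcp_rot: [-3.138, -0.003, 1.774]
contact_force: [-0.2, 0.5, -0.2]
grip_width: 0.3
time: 2.85
tool_pos: [556.1, -132.1, 92.6]
tcp_rot: [-3.139, -0.002, 1.774]
contact_force: [-0.1, 0.1, 0.2]
grip_width: 0.5
[ 555.7689663  -132.08138825   91.9993229 ]
[ 555.68007652 -132.05619521   91.85289365]
[ 555.65648211 -132.00486473   91.74276463]
```

View pics/wrist3.png

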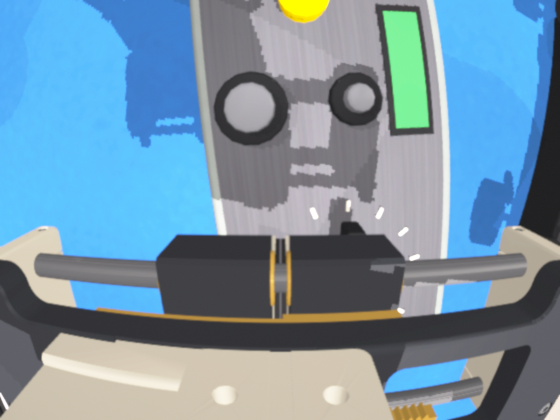

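View pics/top3z.png

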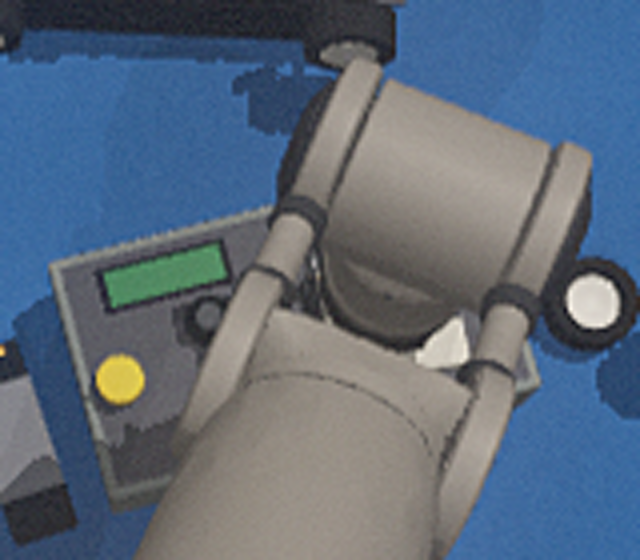

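```bash
python3 -m inch '[0.3,0,0,0,0,0,-1, 0.6,0,0,0,0,0,-1, 0.9,0,0,0,0,0,-1, 1.2,0,0,0,0,0,-1, 1.5,0,0,0,0,0,-1]'
cat > arc.py <<'E'
from h import *
import sys
A=np.array([609,-162.9]); u=lambda t:np.array([np.cos(np.radians(t)),np.sin(np.radians(t))])
o=bot.get_obs(); p=o["tool_pos"]; yaw=np.degrees(o["tcp_rot"][2]); r=p[:2]-A
print("pos",p.round(1),"yaw",yaw.round(1),"F",o["contact_force"].round(1),"M",o["moment"].round(2),"rad",(r@u(yaw)).round(1),"d",(-r@u(yaw-90)).round(1))
if len(sys.argv)>2:
    d=float(sys.argv[1])
    for t in map(float,sys.argv[2:]):
        q=A+38*u(t)+d*u(t+90)-p[:2]; print(t,(q/10).round(2),"dz",round((91.5-p[2])/10,2),"az",round(t-yaw,1))
E
python3 arc.py 25 101.7 99 96 93 90 87
```

```text
time: 3.6
tool_pos: [570.9, -132.0, 91.7]
tcp_rot: [-3.138, -0.003, 1.774]
contact_force: [-0.6, -0.8, -0.2]
grip_width: 0.2
pos [ 570.9 -132.    91.7] yaw 101.7 F [-0.6 -0.8 -0.2] M [-0.11  0.05  0.  ] rad 37.9 d 31.0
101.7 [0.59 0.12] dz -0.02 az 0.0
99.0 [0.74 0.27] dz -0.02 az -2.7
96.0 [0.92 0.43] dz -0.02 az -5.7
93.0 [1.11 0.57] dz -0.02 az -8.7
90.0 [1.31 0.71] dz -0.02 az -11.7
87.0 [1.51 0.84] dz -0.02 az -14.7
```

```bash
python3 -m inch '[0.3,0.06,0,0,0,0,-1, 0.6,0.12,0,0,0,0,-1, 0.74,0.27,0,0,0,-2.7,-1, 0.92,0.43,0,0,0,-5.7,-1, 0.92,0.43,0,0,0,-5.7,-1]'
python3 arc.py 25 94 92 90 88 86
```

```text
time: 4.1
tool_pos: [580.4, -127.5, 91.6]
tcp_rot: [-3.138, -0.003, 1.675]
contact_force: [0.6, 0.4, -0.0]
grip_width: 0.7
pos [ 580.4 -127.5   91.6] yaw 95.9 F [ 0.6  0.4 -0. ] M [-0.11  0.04  0.03] rad 38.2 d 24.8
94.0 [0.1  0.08] dz -0.01 az -1.9
92.0 [0.23 0.17] dz -0.01 az -3.9
90.0 [0.36 0.26] dz -0.01 az -5.9
88.0 [0.49 0.34] dz -0.01 az -7.9
86.0 [0.63 0.42] dz -0.01 az -9.9
```

```bash
python3 -m inch '[0.1,0.08,0,0,0,-1.9,-1, 0.23,0.17,0,0,0,-3.9,-1, 0.29,0.21,0,0,0,-4.9,-1, 0.36,0.26,0,0,0,-5.9,-1, 0.36,0.26,0,0,0,-5.9,-1]'
python3 arc.py 25 88 86 84 82 80
```

```text
time: 4.6
tool_pos: [584.1, -124.9, 91.6]
tcp_rot: [-3.138, -0.003, 1.572]
contact_force: [-0.7, 1.2, -0.5]
grip_width: 0.4
pos [ 584.1 -124.9   91.6] yaw 90.1 F [-0.7  1.2 -0.5] M [-0.06  0.02 -0.02] rad 38.0 d 24.9
88.0 [0.13 0.08] dz -0.01 az -2.1
86.0 [0.26 0.16] dz -0.01 az -4.1
84.0 [0.4  0.24] dz -0.01 az -6.1
82.0 [0.55 0.31] dz -0.01 az -8.1
80.0 [0.69 0.37] dz -0.01 az -10.1
```

```bash
cat > look.py <<'E'
from h import *
import sys
n=sys.argv[1]; im=bot.capture("wrist")[:,:,::-1]
cv2.imwrite(f"pics/w{n}.png",cv2.resize(im[60:320,180:480],None,fx=2.3,fy=2.3,interpolation=cv2.INTER_CUBIC))
E
python3 look.py 4
```

```text
(no output)
```

View pics/w4.png

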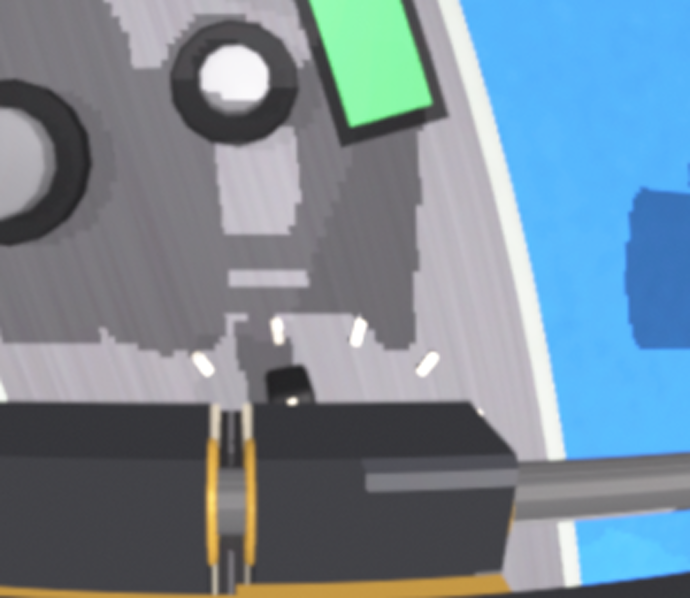

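```bash
python3 arc.py 18 101.7;python3 arc.py 14 101.7;python3 arc.py 11 101.7
```

```text
pos [ 584.  -124.9   91.6] yaw 90.1 F [-0.4  0.7 -0.2] M [-0.11  0.03  0.01] rad 38.1 d 24.9
101.7 [-0.03 -0.45] dz -0.01 az 11.6
pos [ 584.  -124.9   91.6] yaw 90.1 F [-0.4  0.7 -0.2] M [-0.11  0.03  0.01] rad 38.1 d 24.9
101.7 [ 0.36 -0.37] dz -0.01 az 11.6
pos [ 584.  -124.9   91.6] yaw 90.1 F [-0.4  0.7 -0.2] M [-0.11  0.03  0.01] rad 38.1 d 24.9
101.7 [ 0.65 -0.3 ] dz -0.01 az 11.6
```

```bash
python3 -m inch '[-0.03,-0.22,0,0,0,4,-1, -0.03,-0.45,0,0,0,8,-1, -0.03,-0.45,0,0,0,11.6,-1, -0.03,-0.45,0,0,0,11.6,-1, -0.03,-0.45,0,0,0,11.6,-1]'; python3 arc.py
python3 -m inch '[0.05,0.01,0,0,0,0,-1, 0.1,0.02,0,0,0,0,-1, 0.15,0.03,0,0,0,0,-1, 0.2,0.04,0,0,0,0,-1, 0.2,0.04,0,0,0,0,-1]'; python3 arc.py
python3 -m inch '[0.05,0.01,0,0,0,0,-1, 0.1,0.02,0,0,0,0,-1, 0.15,0.03,0,0,0,0,-1, 0.2,0.04,0,0,0,0,-1, 0.2,0.04,0,0,0,0,-1]'; python3 arc.py
```

```text
time: 5.15
tool_pos: [583.7, -129.4, 91.6]
tcp_rot: [-3.138, -0.003, 1.773]
contact_force: [-0.3, 0.1, 0.3]
grip_width: 0.2
pos [ 583.7 -129.4   91.6] yaw 101.6 F [-0.3  0.1  0.3] M [-0.08  0.01 -0.03] rad 37.9 d 18.1
time: 5.65
tool_pos: [585.7, -129.0, 91.6]
tcp_rot: [-3.138, -0.003, 1.773]
contact_force: [-0.0, 0.0, 0.7]
grip_width: 0.3
pos [ 585.7 -129.    91.6] yaw 101.6 F [-0.   0.   0.7] M [-0.13 -0.01  0.02] rad 37.9 d 16.0
time: 6.15
tool_pos: [587.8, -128.6, 91.6]
tcp_rot: [-3.138, -0.003, 1.773]
contact_force: [-0.1, -0.2, -0.4]
grip_width: 0.3
pos [ 587.8 -128.6   91.6] yaw 101.6 F [-0.1 -0.2 -0.4] M [-0.13  0.05  0.02] rad 37.9 d 13.8
```

```bash
python3 -m inch '[0.05,0.01,0,0,0,0,-1, 0.1,0.02,0,0,0,0,-1, 0.15,0.03,0,0,0,0,-1, 0.15,0.03,0,0,0,0,-1, 0.15,0.03,0,0,0,0,-1]'; python3 arc.py
python3 -m inch '[0.05,0.01,0,0,0,0,-1, 0.1,0.02,0,0,0,0,-1, 0.15,0.03,0,0,0,0,-1, 0.15,0.03,0,0,0,0,-1, 0.15,0.03,0,0,0,0,-1]'; python3 arc.py; python3 look.py 5
```

```text
time: 6.65
tool_pos: [589.4, -128.3, 91.6]
tcp_rot: [-3.138, -0.003, 1.773]
contact_force: [0.3, 0.9, -0.4]
grip_width: 0.3
pos [ 589.4 -128.3   91.6] yaw 101.6 F [ 0.3  0.9 -0.4] M [-0.07  0.05  0.02] rad 37.9 d 12.3
time: 7.15
tool_pos: [590.8, -127.9, 91.6]
tcp_rot: [-3.138, -0.003, 1.773]
contact_force: [0.0, 0.2, 0.1]
grip_width: 0.2
pos [ 590.8 -127.9   91.6] yaw 101.6 F [0.  0.2 0.1] M [-0.11  0.01  0.04] rad 37.9 d 10.8
```

View pics/w5.png

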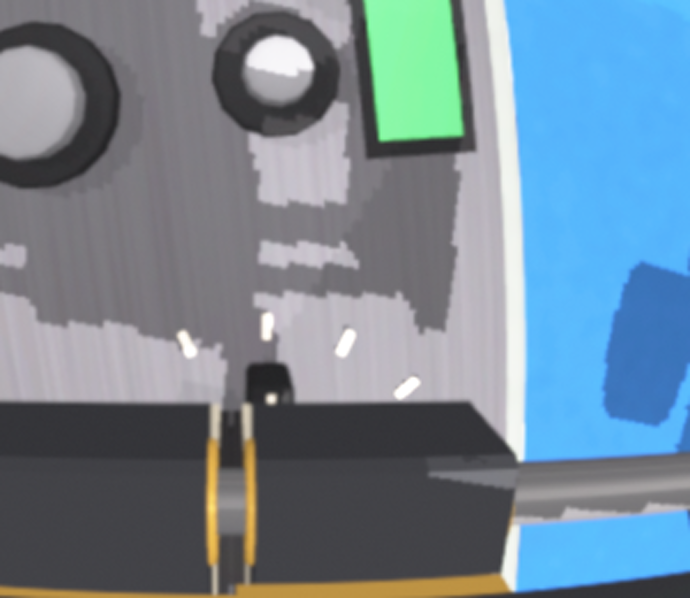

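The lever end at (268,385) still sits on tick 1 and nothing has touched it yet. The fingertips are much thinner than their backs suggest, so I'll keep creeping forward.

```bash
python3 -m inch '[0.05,0.01,0,0,0,0,-1, 0.1,0.02,0,0,0,0,-1, 0.15,0.03,0,0,0,0,-1, 0.15,0.03,0,0,0,0,-1, 0.15,0.03,0,0,0,0,-1]'; python3 arc.py
python3 -m inch '[0.05,0.01,0,0,0,0,-1, 0.1,0.02,0,0,0,0,-1, 0.15,0.03,0,0,0,0,-1, 0.15,0.03,0,0,0,0,-1, 0.15,0.03,0,0,0,0,-1]'; python3 arc.py 
python3 -m inch '[0.05,0.01,0,0,0,0,-1, 0.1,0.02,0,0,0,0,-1, 0.15,0.03,0,0,0,0,-1, 0.15,0.03,0,0,0,0,-1, 0.15,0.03,0,0,0,0,-1]'; python3 arc.py ; python3 look.py 6
```

```text
time: 7.7
tool_pos: [592.3, -127.6, 91.6]
tcp_rot: [-3.138, -0.003, 1.773]
contact_force: [0.4, -0.4, 1.2]
grip_width: 0.6
pos [ 592.3 -127.6   91.6] yaw 101.6 F [ 0.4 -0.4  1.2] M [-0.06  0.04  0.  ] rad 37.9 d 9.2
time: 8.2
tool_pos: [593.8, -127.3, 91.5]
tcp_rot: [-3.138, -0.003, 1.773]
contact_force: [0.8, 0.4, 0.1]
grip_width: 0.5
pos [ 593.8 -127.3   91.5] yaw 101.6 F [0.8 0.4 0.1] M [-0.08  0.05 -0.  ] rad 37.9 d 7.7
time: 8.7
tool_pos: [595.3, -127.0, 91.5]
tcp_rot: [-3.138, -0.003, 1.774]
contact_force: [-0.1, -0.3, 0.1]
grip_width: 0.5
pos [ 595.3 -127.    91.5] yaw 101.6 F [-0.1 -0.3  0.1] M [-0.09  0.07 -0.01] rad 37.9 d 6.2
```

View pics/w6.png

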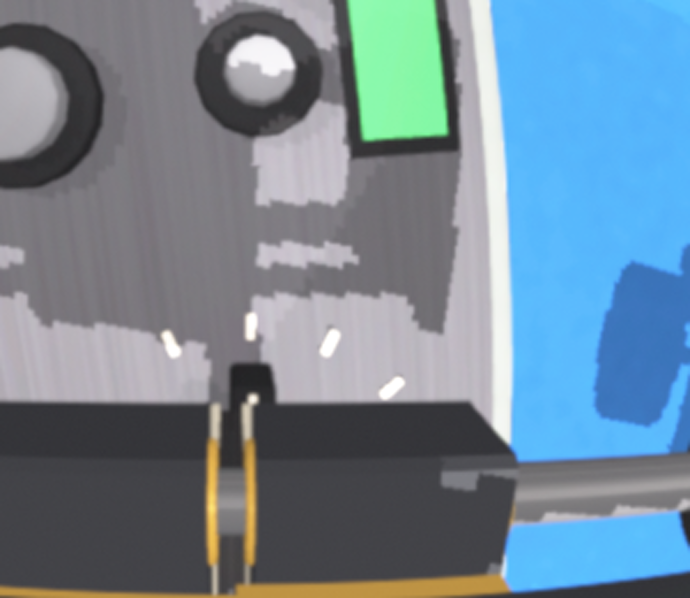

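Run:
```python
from h import *
im=bot.capture("side")[:,:,::-1]; cv2.imwrite("pics/side6.png",im)
c=bot.calibration("side"); T=np.linalg.inv(c["cam_to_world"])
def pr(p):
    q=T@np.r_[p,1]; return c["fx"]*q[0]/q[2]+c["cx"],c["fy"]*q[1]/q[2]+c["cy"]
print("tcp",pr([595.3,-127,91.5]),"levertip",pr([599.3,-115.9,107]))
u,v=map(int,pr([595.3,-127,91.5]));u0,v0=max(u-60,0),max(v-60,0)
cv2.imwrite("pics/side6z.png",cv2.resize(im[v0:v0+100,u0:u0+130],None,fx=6,fy=6,interpolation=cv2.INTER_CUBIC)); print(u0,v0)
```

```text
tcp (np.float64(289.91825851832203), np.float64(163.4180803261214)) levertip (np.float64(286.94859595964357), np.float64(160.69743125032568))
229 103
```

View pics/side6z.png

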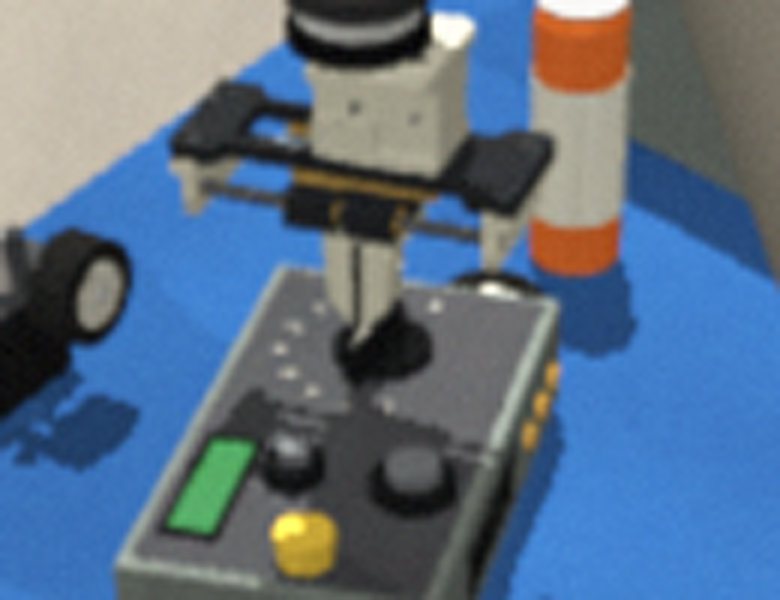

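The side view shows the fingertips are bevelled to a thin wedge right beside the lever, with everything else undisturbed. I'll continue, lowering a little for more overlap.

```bash
python3 -m inch '[0.0,0.0,-0.1,0,0,0,-1, 0.0,0.0,-0.2,0,0,0,-1, 0.0,0.0,-0.3,0,0,0,-1, 0.0,0.0,-0.3,0,0,0,-1, 0.0,0.0,-0.3,0,0,0,-1]'; python3 arc.py
python3 -m inch '[0.05,0.01,0,0,0,0,-1, 0.1,0.02,0,0,0,0,-1, 0.15,0.03,0,0,0,0,-1, 0.15,0.03,0,0,0,0,-1, 0.15,0.03,0,0,0,0,-1]'; python3 arc.py 
python3 -m inch '[0.05,0.01,0,0,0,0,-1, 0.1,0.02,0,0,0,0,-1, 0.15,0.03,0,0,0,0,-1, 0.15,0.03,0,0,0,0,-1, 0.15,0.03,0,0,0,0,-1]'; python3 arc.py ; python3 look.py 7
```

```text
time: 9.3
tool_pos: [595.3, -127.0, 88.5]
tcp_rot: [-3.138, -0.003, 1.773]
contact_force: [0.1, -0.4, 0.1]
grip_width: 0.4
pos [ 595.3 -127.    88.5] yaw 101.6 F [ 0.1 -0.4  0.1] M [-0.07  0.01  0.02] rad 37.9 d 6.2
time: 9.8
tool_pos: [596.8, -126.7, 88.5]
tcp_rot: [-3.138, -0.003, 1.774]
contact_force: [0.1, 0.6, -0.7]
grip_width: 0.5
pos [ 596.8 -126.7   88.5] yaw 101.6 F [ 0.1  0.6 -0.7] M [-0.05  0.02 -0.03] rad 37.9 d 4.7
time: 10.3
tool_pos: [598.3, -126.4, 88.5]
tcp_rot: [-3.138, -0.003, 1.774]
contact_force: [0.6, -0.0, -0.2]
grip_width: 0.2
pos [ 598.3 -126.4   88.5] yaw 101.6 F [ 0.6 -0.  -0.2] M [-0.06  0.02 -0.04] rad 37.9 d 3.1
```

View pics/w7.png

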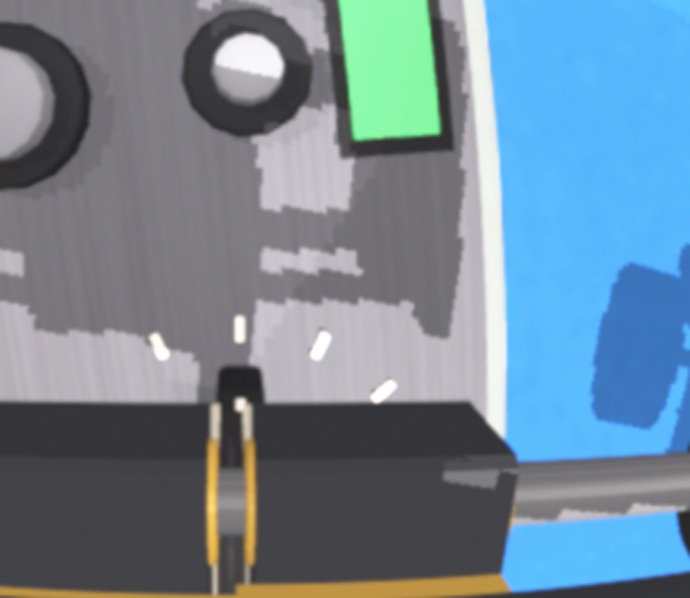

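Run:
```python
from h import *
im=bot.capture("side")[:,:,::-1]; cv2.imwrite("pics/side7.png",im)
cv2.imwrite("pics/side7z.png",cv2.resize(im[130:190,255:325],None,fx=10,fy=10,interpolation=cv2.INTER_CUBIC))
c=bot.calibration("side"); T=np.linalg.inv(c["cam_to_world"])
def pr(p):
    q=T@np.r_[p,1]; x=np.array([c["fx"]*q[0]/q[2]+c["cx"]-255,c["fy"]*q[1]/q[2]+c["cy"]-130])*10; return x.round()
p=bot.get_obs()["tool_pos"]; print(p,pr(p)); A=np.array([609,-162.9])
for r in(0,48):
  a=np.radians(101.7)
  for z in (83,107): print(r,z,pr([*(A+r*np.array([np.cos(a),np.sin(a)])),z]))
print([pr([*(A+56*np.array([np.cos(a),np.sin(a)])),75]) for a in np.radians(125.7-24*np.arange(10))])
```

```text
[ 598.25528637 -126.40106418   88.46963422] [341. 340.]
0 83 [373. 292.]
0 107 [373. 232.]
48 83 [321. 368.]
48 107 [320. 307.]
[array([383., 407.]), array([313., 402.]), array([253., 380.]), array([216., 348.]), array([207., 310.]), array([227., 273.]), array([271., 243.]), array([331., 226.]), array([399., 223.]), array([463., 235.])]
```

View pics/side7z.png

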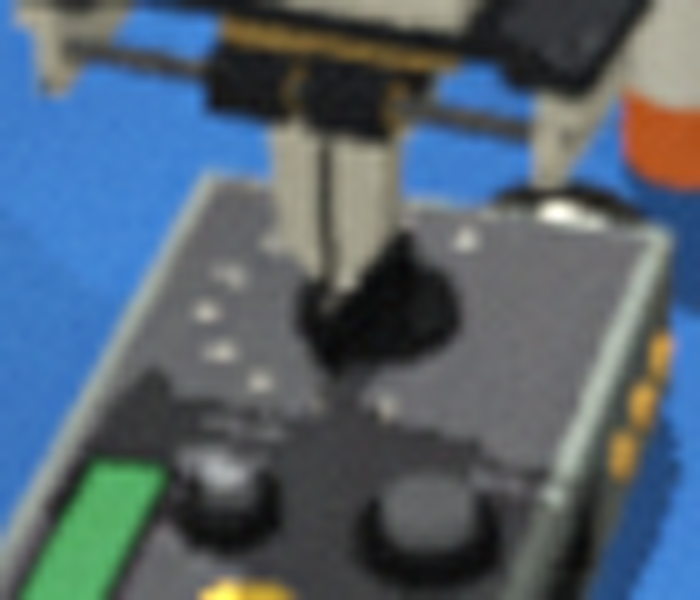

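The TCP should be in contact by now, but I read no force and the lever hasn't moved. I'll back off and check where the tips really are in the side view against a clear background.

```bash
python3 -m inch '[-0.8,-0.16,0,0,0,0,-1, -1.6,-0.32,0,0,0,0,-1, -2.4,-0.5,0,0,0,0,-1, -3.2,-0.65,0,0,0,0,-1, -3.2,-0.65,0,0,0,0,-1]'
python3 - <<'E'
from h import *
im=bot.capture("side")[:,:,::-1]; cv2.imwrite("pics/side8.png",im)
cv2.imwrite("pics/side8z.png",cv2.resize(im[130:190,255:325],None,fx=10,fy=10,interpolation=cv2.INTER_CUBIC))
c=bot.calibration("side"); T=np.linalg.inv(c["cam_to_world"])
def pr(p):
    q=T@np.r_[p,1]; x=np.array([c["fx"]*q[0]/q[2]+c["cx"]-255,c["fy"]*q[1]/q[2]+c["cy"]-130])*10; return x.round()
p=bot.get_obs()["tool_pos"]; print(p,pr(p), pr(p+[0,0,10]),pr(p+[0,0,20]))
E
```

```text
time: 10.9
tool_pos: [565.1, -133.2, 88.6]
tcp_rot: [-3.137, -0.003, 1.773]
contact_force: [-0.8, 0.8, -0.0]
grip_width: 0.2
[ 565.81843216 -133.11336733   88.73338946] [436. 359.] [435. 333.] [435. 307.]
```

View pics/side8z.png

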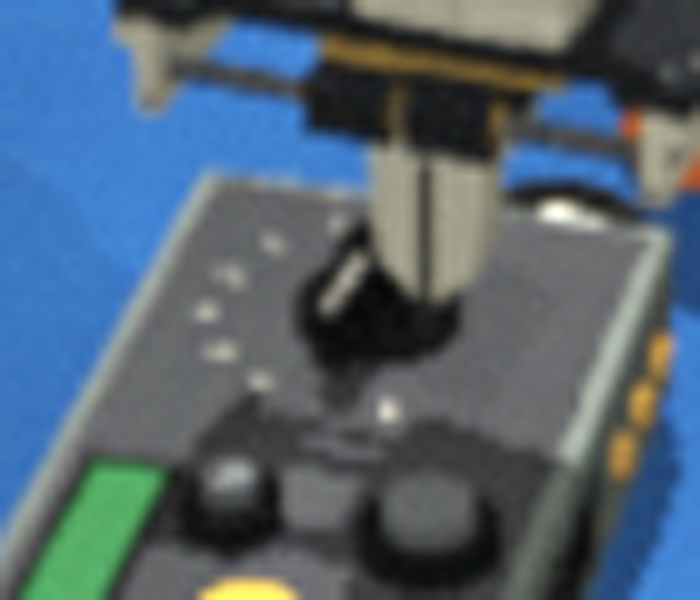

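The shut tips appear at (425,303), but the reported TCP projects to (436,359). The real tips therefore sit about 20 mm above the reported TCP, so they have been passing just over the lever top. I'll lower cautiously and re-check.

```bash
python3 -m inch '[0,0,-0.2,0,0,0,-1, 0,0,-0.4,0,0,0,-1, 0,0,-0.6,0,0,0,-1, 0,0,-0.8,0,0,0,-1, 0,0,-1,0,0,0,-1]'
cat > side.py <<'E'
from h import *
import sys
n=sys.argv[1]
im=bot.capture("side")[:,:,::-1]; cv2.imwrite(f"pics/side{n}.png",im)
cv2.imwrite(f"pics/side{n}z.png",cv2.resize(im[130:190,255:325],None,fx=10,fy=10,interpolation=cv2.INTER_CUBIC))
c=bot.calibration("side"); T=np.linalg.inv(c["cam_to_world"])
def pr(p):
    q=T@np.r_[p,1]; x=np.array([c["fx"]*q[0]/q[2]+c["cx"]-255,c["fy"]*q[1]/q[2]+c["cy"]-130])*10; return x.round()
p=bot.get_obs()["tool_pos"]; print(p,pr(p), pr(p+[0,0,20]))
E
python3 side.py 9
```

```text
time: 11.45
tool_pos: [565.8, -133.1, 78.4]
tcp_rot: [-3.138, -0.003, 1.773]
contact_force: [0.7, -0.3, -0.2]
grip_width: 0.8
[ 565.6084755  -132.98455088   78.07287036] [436. 386.] [436. 335.]
```

View pics/side9z.png

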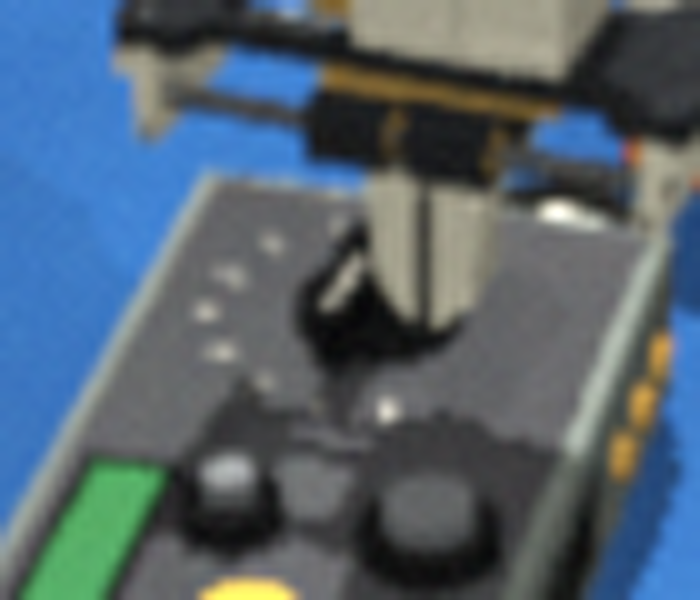

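The tip is at (428,330), again 56 px (about 20 mm) above the reported TCP. Going down another 8 mm puts the real tips at about 90 mm.

```bash
python3 -m inch '[0,0,-0.2,0,0,0,-1, 0,0,-0.4,0,0,0,-1, 0,0,-0.6,0,0,0,-1, 0,0,-0.8,0,0,0,-1, 0,0,-0.8,0,0,0,-1]'; python3 arc.py
python3 -m inch '[0.4,0.08,0,0,0,0,-1, 0.8,0.16,0,0,0,0,-1, 1.2,0.24,0,0,0,0,-1, 1.2,0.24,0,0,0,0,-1, 1.2,0.24,0,0,0,0,-1]'; python3 arc.py
```

```text
time: 12.0
tool_pos: [565.4, -132.9, 69.7]
tcp_rot: [-3.137, -0.003, 1.773]
contact_force: [0.0, 0.6, -0.4]
grip_width: 0.3
pos [ 565.4 -132.9   69.7] yaw 101.6 F [ 0.   0.6 -0.4] M [-0.09  0.04  0.02] rad 38.1 d 36.7
time: 12.5
tool_pos: [577.5, -130.5, 69.7]
tcp_rot: [-3.137, -0.003, 1.773]
contact_force: [-0.0, -0.3, -0.4]
grip_width: 0.0
pos [ 577.5 -130.5   69.7] yaw 101.6 F [-0.  -0.3 -0.4] M [-0.07  0.04 -0.03] rad 38.1 d 24.3
```

```bash
for i in 1 2 3; do python3 -m inch '[0.08,0.02,0,0,0,0,-1, 0.16,0.03,0,0,0,0,-1, 0.24,0.05,0,0,0,0,-1, 0.3,0.06,0,0,0,0,-1, 0.3,0.06,0,0,0,0,-1]' >/dev/null; python3 arc.py; done; python3 side.py 10; python3 look.py 10
```

```text
pos [ 580.6 -129.9   69.7] yaw 101.6 F [-0.2  0.1 -0.4] M [-0.12  0.03 -0.01] rad 38.1 d 21.2
pos [ 583.7 -129.2   69.7] yaw 101.6 F [-0.2 -0.8  0.7] M [-0.04  0.03  0.02] rad 38.1 d 18.0
pos [ 586.4 -128.6   69.6] yaw 101.6 F [-1.4 -0.4 -0.1] M [-0.12  0.24  0.07] rad 38.1 d 15.2
[ 586.43245386 -128.62891931   69.58808087] [376. 395.] [375. 345.]
```

View pics/side10z.png

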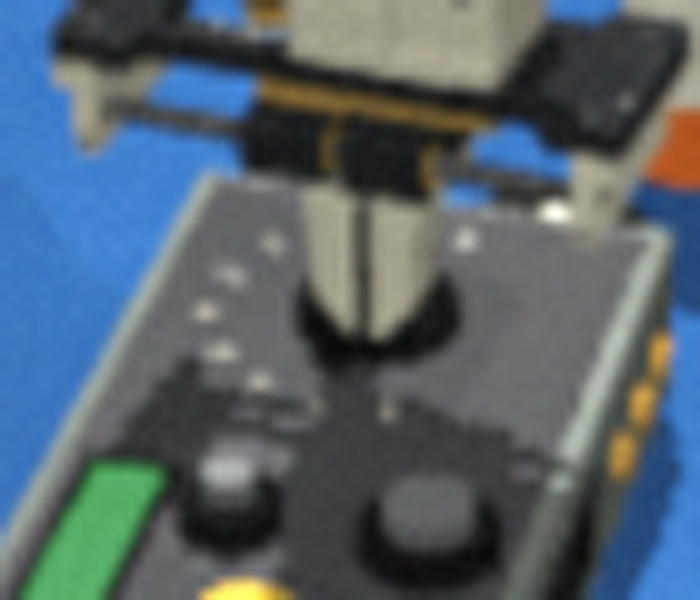

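View pics/w10.png

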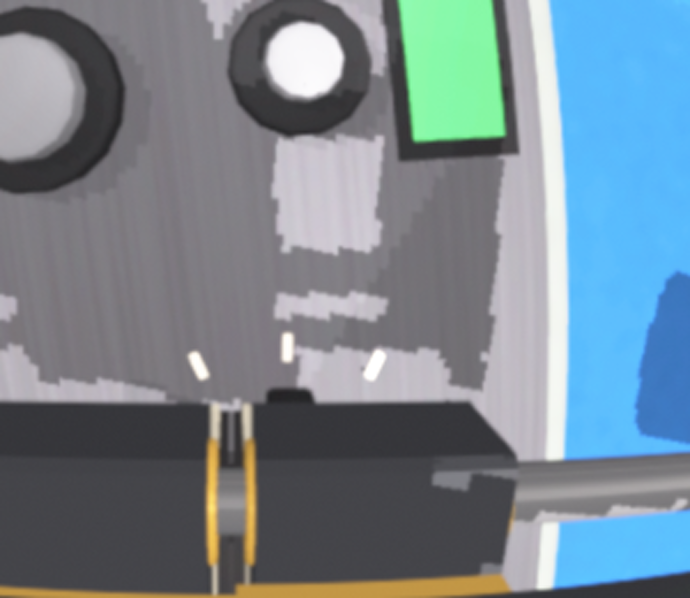

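Contact begins at d ≈ 15–16 mm (−1.4 N). From here I sweep along the arc with d = 16.

```bash
python3 arc.py 16 99 97 95 93 91
```

```text
pos [ 586.5 -128.7   69.6] yaw 101.6 F [-1.5  0.2  0.5] M [-0.14  0.26  0.  ] rad 38.1 d 15.2
99.0 [0.08 0.08] dz 2.19 az -2.6
97.0 [0.2  0.15] dz 2.19 az -4.6
95.0 [0.33 0.22] dz 2.19 az -6.6
93.0 [0.46 0.29] dz 2.19 az -8.6
91.0 [0.59 0.35] dz 2.19 az -10.6
```

```bash
python3 -m inch '[0.08,0.08,0,0,0,-2.6,-1, 0.2,0.15,0,0,0,-4.6,-1, 0.33,0.22,0,0,0,-6.6,-1, 0.46,0.29,0,0,0,-8.6,-1, 0.59,0.35,0,0,0,-10.6,-1]'; python3 arc.py 16 89 87 85 83 81;python3 look.py 11
```

```text
time: 14.6
tool_pos: [591.6, -125.3, 69.5]
tcp_rot: [-3.135, -0.003, 1.587]
contact_force: [-2.9, -0.7, 0.7]
grip_width: 0.4
pos [ 591.6 -125.3   69.5] yaw 90.9 F [-2.9 -0.7  0.7] M [-0.27  0.44 -0.03] rad 37.9 d 16.8
89.0 [0.21 0.07] dz 2.2 az -1.9
87.0 [0.34 0.12] dz 2.2 az -3.9
85.0 [0.48 0.17] dz 2.2 az -5.9
83.0 [0.62 0.21] dz 2.2 az -7.9
81.0 [0.75 0.25] dz 2.2 az -9.9
```

View pics/w11.png

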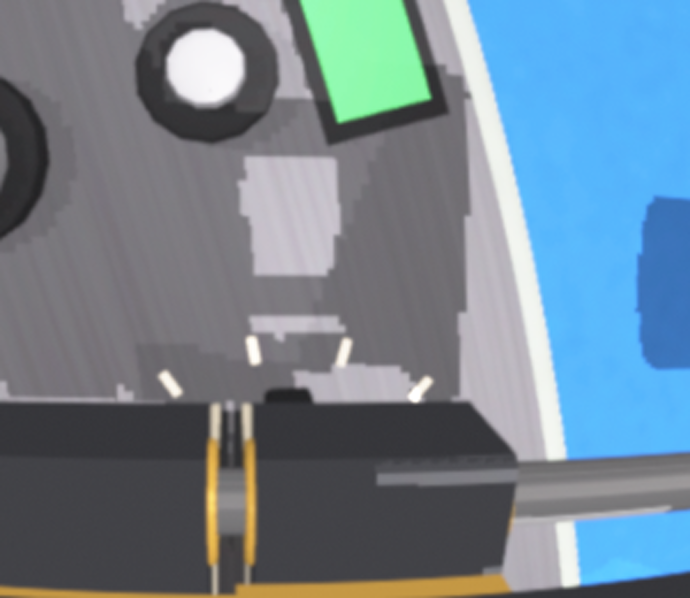

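The lever is on its way: its end at (288,395) lies between ticks 1 (253,350) and 2 (344,350), with about 3 N of force.

```bash
python3 -m inch '[0.21,0.07,0,0,0,-1.9,-1, 0.34,0.12,0,0,0,-3.9,-1, 0.48,0.17,0,0,0,-5.9,-1, 0.62,0.21,0,0,0,-7.9,-1, 0.62,0.21,0,0,0,-7.9,-1]'; python3 arc.py 16 81 79 77 75 73;python3 look.py 12
```

```text
time: 15.15
tool_pos: [598.7, -123.1, 69.6]
tcp_rot: [-3.136, -0.003, 1.448]
contact_force: [-0.7, -0.3, -0.2]
grip_width: 0.4
pos [ 598.7 -123.1   69.6] yaw 82.9 F [-0.7 -0.3 -0.2] M [-0.09  0.04 -0.02] rad 38.3 d 15.1
81.0 [0.05 0.02] dz 2.19 az -1.9
79.0 [0.19 0.05] dz 2.19 az -3.9
77.0 [0.33 0.08] dz 2.19 az -5.9
75.0 [0.47 0.1 ] dz 2.19 az -7.9
73.0 [0.61 0.12] dz 2.19 az -9.9
```

View pics/w12.png

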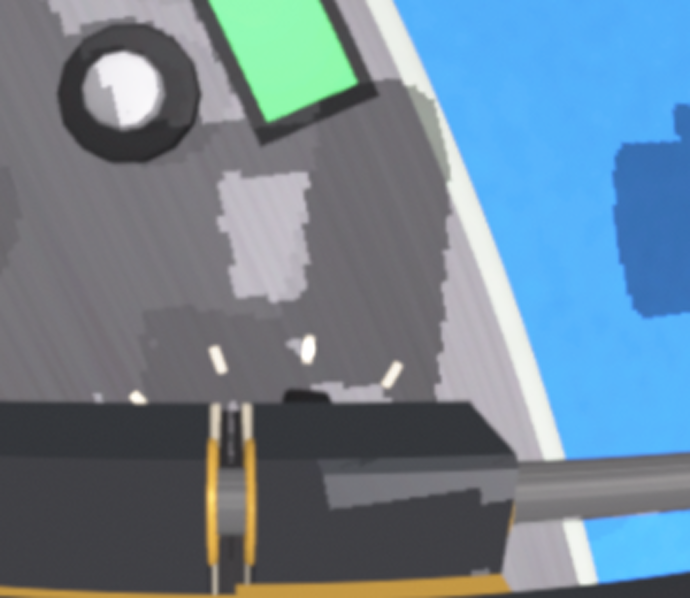

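One click done: the lever end (306,395) is at tick 2 (308,350) and the force is back to zero. Next click.

```bash
python3 -m inch '[0.05,0.02,0,0,0,-1.9,-1, 0.19,0.05,0,0,0,-3.9,-1, 0.33,0.08,0,0,0,-5.9,-1, 0.47,0.1,0,0,0,-7.9,-1, 0.61,0.12,0,0,0,-9.9,-1]'; python3 arc.py 16 70 67 64 61 59
```

```text
time: 15.7
tool_pos: [603.5, -121.6, 69.3]
tcp_rot: [-3.134, -0.003, 1.276]
contact_force: [-5.2, -0.1, 2.3]
grip_width: 0.4
pos [ 603.5 -121.6   69.3] yaw 73.1 F [-5.2 -0.1  2.3] M [-0.05  0.86  0.02] rad 37.9 d 17.3
70.0 [ 0.35 -0.01] dz 2.22 az -3.1
67.0 [ 0.56 -0.  ] dz 2.22 az -6.1
64.0 [ 0.78 -0.01] dz 2.22 az -9.1
61.0 [ 0.99 -0.03] dz 2.22 az -12.1
59.0 [ 1.14 -0.05] dz 2.22 az -14.1
```

```bash
python3 -m inch '[0.2,0,0,0,0,-2,-1, 0.42,0,0,0,0,-4,-1, 0.63,0,0,0,0,-7,-1, 0.85,-0.02,0,0,0,-10,-1, 0.99,-0.03,0,0,0,-12.1,-1]'; python3 arc.py 16 59 56 54 52 50;python3 look.py 13
```

```text
time: 16.2
tool_pos: [613.4, -121.9, 69.5]
tcp_rot: [-3.134, -0.003, 1.064]
contact_force: [-1.6, -0.2, 0.9]
grip_width: 0.7
pos [ 613.4 -121.9   69.5] yaw 61.0 F [-1.6 -0.2  0.9] M [-0.13  0.18  0.04] rad 38.0 d 16.0
59.0 [ 0.14 -0.02] dz 2.2 az -2.0
56.0 [ 0.36 -0.05] dz 2.2 az -5.0
54.0 [ 0.5  -0.08] dz 2.2 az -7.0
52.0 [ 0.64 -0.12] dz 2.2 az -9.0
50.0 [ 0.77 -0.16] dz 2.2 az -11.0
```

View pics/w13.png

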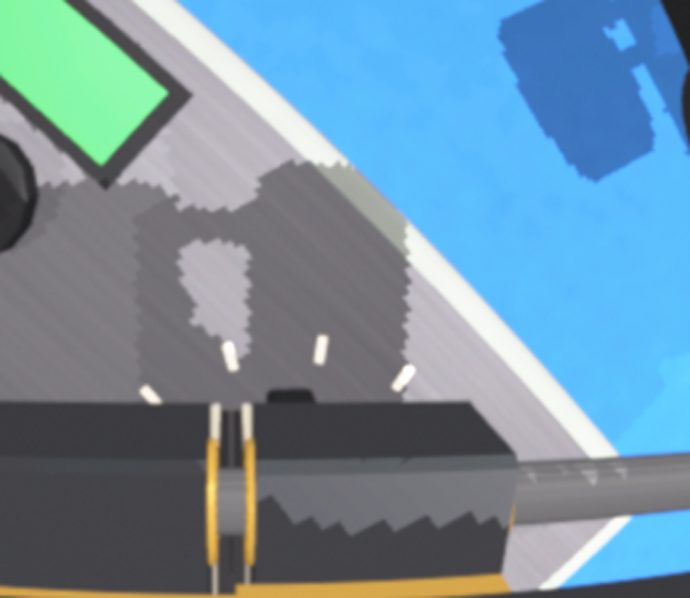

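```bash
python3 -m inch '[0.07,-0.01,0,0,0,-1,-1, 0.14,-0.02,0,0,0,-2,-1, 0.14,-0.02,0,0,0,-2,-1, 0.14,-0.02,0,0,0,-2,-1, 0.14,-0.02,0,0,0,-2,-1]'; python3 arc.py 16 56 53 51 49 47;python3 look.py 14
```

```text
time: 16.75
tool_pos: [615.1, -122.2, 69.5]
tcp_rot: [-3.134, -0.003, 1.028]
contact_force: [0.0, 0.4, -0.4]
grip_width: 0.4
pos [ 615.1 -122.2   69.5] yaw 58.9 F [ 0.   0.4 -0.4] M [-0.13  0.09 -0.04] rad 38.0 d 15.8
56.0 [ 0.19 -0.03] dz 2.2 az -2.9
53.0 [ 0.4  -0.07] dz 2.2 az -5.9
51.0 [ 0.54 -0.11] dz 2.2 az -7.9
49.0 [ 0.68 -0.15] dz 2.2 az -9.9
47.0 [ 0.81 -0.2 ] dz 2.2 az -11.9
```

View pics/w14.png

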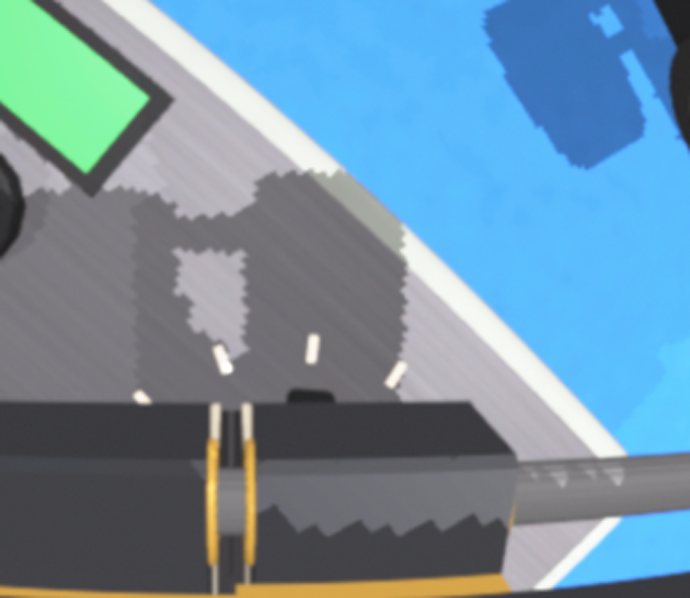

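Two clicks done: the lever end (311,395) is at the next tick (312,350) with zero force. On to the third.

```bash
python3 -m inch '[0.19,-0.03,0,0,0,-2.9,-1, 0.33,-0.06,0,0,0,-4.9,-1, 0.46,-0.09,0,0,0,-6.9,-1, 0.6,-0.13,0,0,0,-8.9,-1, 0.75,-0.18,0,0,0,-10.9,-1]'; python3 arc.py 16 45 42 39 37 35 33
```

```text
time: 17.3
tool_pos: [621.1, -123.1, 69.1]
tcp_rot: [-3.13, -0.002, 0.837]
contact_force: [-5.9, 3.3, 2.5]
grip_width: 0.4
pos [ 621.1 -123.1   69.1] yaw 47.9 F [-5.9  3.3  2.5] M [0.54 1.   0.06] rad 37.7 d 17.7
45.0 [ 0.34 -0.17] dz 2.24 az -2.9
42.0 [ 0.54 -0.25] dz 2.24 az -5.9
39.0 [ 0.73 -0.35] dz 2.24 az -8.9
37.0 [ 0.86 -0.42] dz 2.24 az -10.9
35.0 [ 0.98 -0.49] dz 2.24 az -12.9
33.0 [ 1.1  -0.57] dz 2.24 az -14.9
```

```bash
python3 -m inch '[0.2,-0.08,0,0,0,-2,-1, 0.37,-0.17,0,0,0,-4,-1, 0.54,-0.25,0,0,0,-6,-1, 0.73,-0.35,0,0,0,-8.9,-1, 0.86,-0.42,0,0,0,-10.9,-1]'; python3 arc.py 16 35 34 33 32;python3 look.py 15
```

```text
time: 17.8
tool_pos: [629.7, -127.2, 69.3]
tcp_rot: [-3.13, -0.002, 0.645]
contact_force: [-0.1, -0.1, 1.4]
grip_width: 0.5
pos [ 629.7 -127.2   69.3] yaw 36.9 F [-0.1 -0.1  1.4] M [-0.07  0.18 -0.03] rad 38.0 d 16.1
35.0 [ 0.12 -0.08] dz 2.22 az -1.9
34.0 [ 0.18 -0.12] dz 2.22 az -2.9
33.0 [ 0.24 -0.16] dz 2.22 az -3.9
32.0 [ 0.3 -0.2] dz 2.22 az -4.9
```

View pics/w15.png

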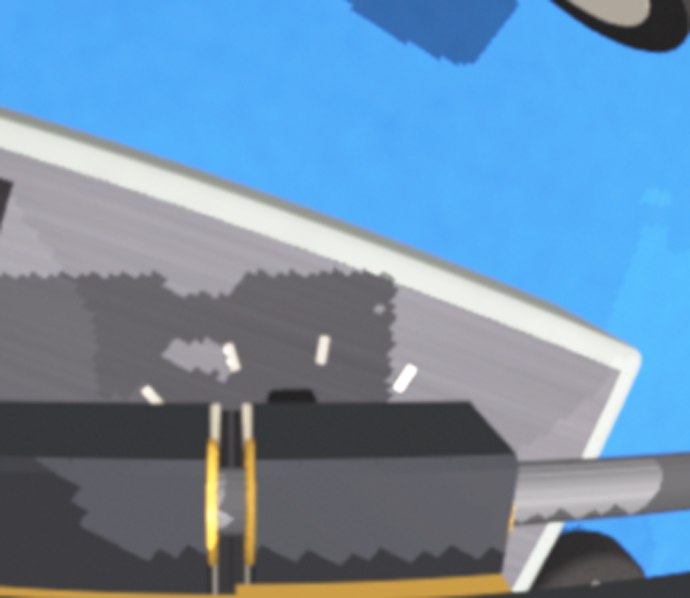

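```bash
python3 -m inch '[0.07,-0.04,0,0,0,-1,-1, 0.12,-0.08,0,0,0,-1.9,-1, 0.12,-0.08,0,0,0,-1.9,-1, 0.12,-0.08,0,0,0,-1.9,-1, 0.12,-0.08,0,0,0,-1.9,-1]'; python3 arc.py 16 33 31 29 27 25 23;python3 look.py 16
```

```text
time: 18.35
tool_pos: [631.2, -128.2, 69.3]
tcp_rot: [-3.131, -0.003, 0.61]
contact_force: [-0.5, 0.3, -0.6]
grip_width: 0.3
pos [ 631.2 -128.2   69.3] yaw 35.0 F [-0.5  0.3 -0.6] M [-0.01  0.15  0.03] rad 38.1 d 15.8
33.0 [ 0.1  -0.06] dz 2.22 az -2.0
31.0 [ 0.22 -0.15] dz 2.22 az -4.0
29.0 [ 0.33 -0.23] dz 2.22 az -6.0
27.0 [ 0.44 -0.32] dz 2.22 az -8.0
25.0 [ 0.55 -0.42] dz 2.22 az -10.0
23.0 [ 0.66 -0.52] dz 2.22 az -12.0
```

View pics/w16.png

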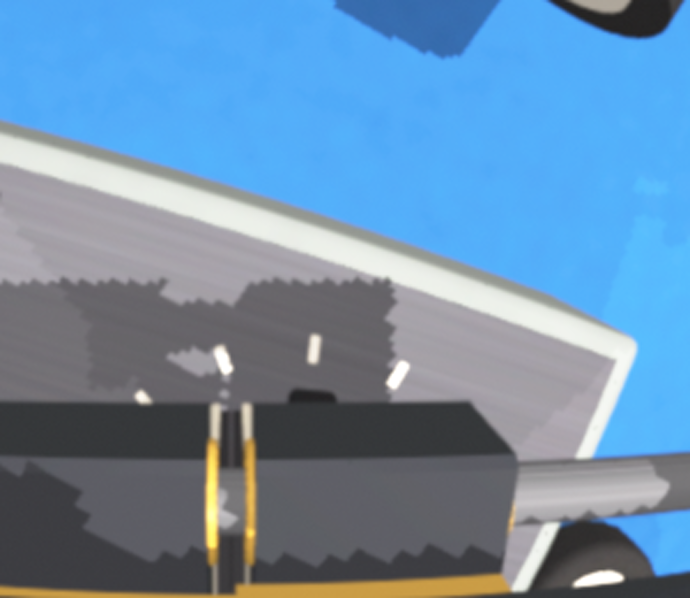

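Three clicks done: the lever end (312,395) is at its tick (314,350). Now the fourth and last, which I'll stop short just after the snap.

```bash
python3 -m inch '[0.1,-0.06,0,0,0,-2,-1, 0.22,-0.15,0,0,0,-4,-1, 0.33,-0.23,0,0,0,-6,-1, 0.44,-0.32,0,0,0,-8,-1, 0.55,-0.42,0,0,0,-10,-1]'; python3 arc.py 16 23 21 19 17 15 13 12
```

```text
time: 18.9
tool_pos: [636.0, -131.3, 69.1]
tcp_rot: [-3.128, -0.002, 0.435]
contact_force: [-2.9, 4.8, 0.4]
grip_width: 0.5
pos [ 636.  -131.3   69.1] yaw 24.9 F [-2.9  4.8  0.4] M [ 0.73  0.58 -0.  ] rad 37.8 d 17.2
23.0 [ 0.17 -0.2 ] dz 2.24 az -1.9
21.0 [ 0.27 -0.3 ] dz 2.24 az -3.9
19.0 [ 0.37 -0.41] dz 2.24 az -5.9
17.0 [ 0.47 -0.51] dz 2.24 az -7.9
15.0 [ 0.56 -0.63] dz 2.24 az -9.9
13.0 [ 0.64 -0.74] dz 2.24 az -11.9
12.0 [ 0.68 -0.8 ] dz 2.24 az -12.9
```

```bash
python3 -m inch '[0.17,-0.2,0,0,0,-1.9,-1, 0.27,-0.3,0,0,0,-3.9,-1, 0.37,-0.41,0,0,0,-5.9,-1, 0.47,-0.51,0,0,0,-7.9,-1, 0.56,-0.63,0,0,0,-9.9,-1]'; python3 arc.py 16 13 12 11 10
python3 -m inch '[0,0,0,0,0,0,-1,0,0,0,0,0,0,-1,0,0,0,0,0,0,-1,0,0,0,0,0,0,-1,0,0,0,0,0,0,-1]'; python3 arc.py 16 13 12 11 10; python3 look.py 17
```

```text
time: 19.4
tool_pos: [641.4, -137.1, 69.1]
tcp_rot: [-3.127, -0.001, 0.261]
contact_force: [-0.3, 1.1, 0.9]
grip_width: 0.5
pos [ 641.4 -137.1   69.1] yaw 14.9 F [-0.3  1.1  0.9] M [0.16 0.2  0.01] rad 38.0 d 16.6
13.0 [ 0.1  -0.17] dz 2.24 az -1.9
12.0 [ 0.14 -0.23] dz 2.24 az -2.9
11.0 [ 0.18 -0.29] dz 2.24 az -3.9
10.0 [ 0.22 -0.35] dz 2.24 az -4.9
time: 19.9
tool_pos: [641.4, -137.1, 69.1]
tcp_rot: [-3.128, -0.002, 0.261]
contact_force: [0.4, 0.2, -0.1]
grip_width: 0.6
pos [ 641.4 -137.1   69.1] yaw 15.0 F [ 0.4  0.2 -0.1] M [-0.1   0.18  0.03] rad 38.0 d 16.6
13.0 [ 0.1  -0.17] dz 2.24 az -2.0
12.0 [ 0.14 -0.23] dz 2.24 az -3.0
11.0 [ 0.18 -0.29] dz 2.24 az -4.0
10.0 [ 0.22 -0.35] dz 2.24 az -5.0
```

View pics/w17.png

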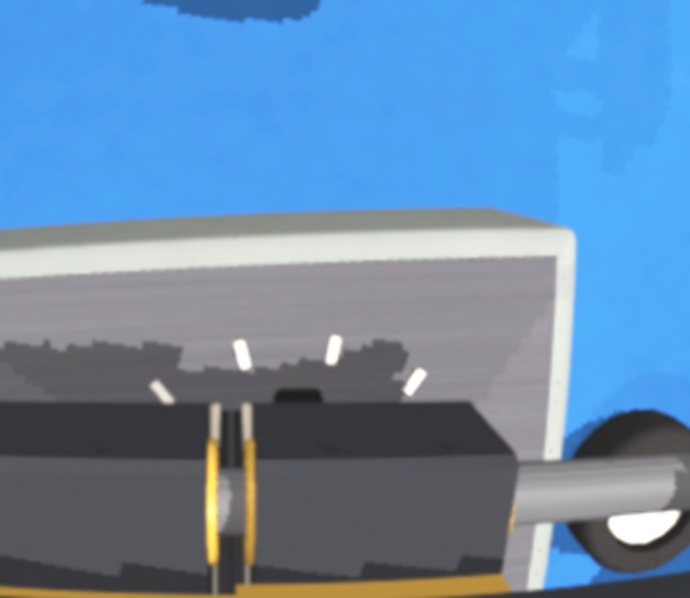

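The lever end is at (298,395), between ticks (242,355) and (334,350). That is just about at the crest and not yet snapped, so I'll advance slightly.

```bash
python3 -m inch '[0.05,-0.08,0,0,0,-1,-1, 0.1,-0.17,0,0,0,-2,-1, 0.1,-0.17,0,0,0,-2,-1, 0.1,-0.17,0,0,0,-2,-1, 0.1,-0.17,0,0,0,-2,-1]'; python3 arc.py 16 13 12 11 10; python3 look.py 18
```

```text
time: 20.45
tool_pos: [642.4, -138.8, 69.1]
tcp_rot: [-3.127, -0.001, 0.226]
contact_force: [0.0, 0.7, 0.1]
grip_width: 0.6
pos [ 642.4 -138.8   69.1] yaw 13.0 F [0.  0.7 0.1] M [-0.02  0.21  0.01] rad 38.0 d 16.0
13.0 [0. 0.] dz 2.24 az 0.0
12.0 [ 0.05 -0.06] dz 2.24 az -1.0
11.0 [ 0.09 -0.12] dz 2.24 az -2.0
10.0 [ 0.13 -0.18] dz 2.24 az -3.0
```

View pics/w18.png

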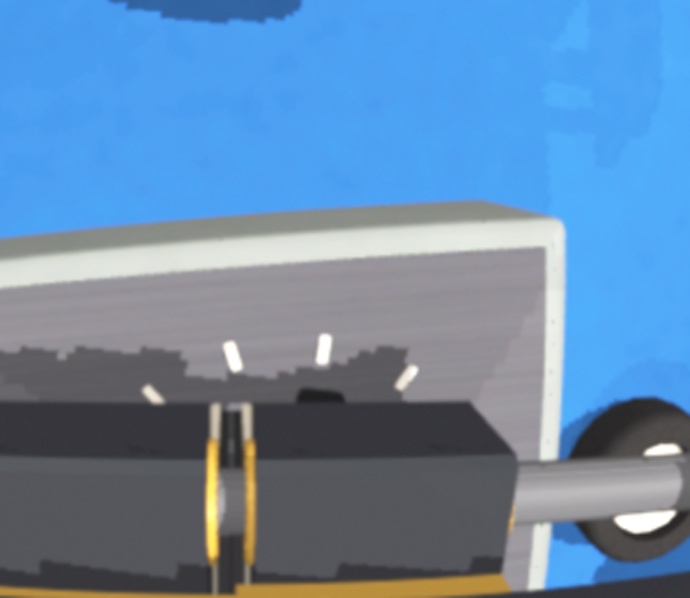

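The dial snapped: the lever end (320,395) is at the fifth-notch tick (324,350). I'm backing off, lifting, and moving toward the button side to verify.

```bash
python3 -m inch '[-0.1,0.4,0,0,0,0,-1, -0.2,0.8,0,0,0,0,-1, -0.3,1.2,0,0,0,0,-1, -0.35,1.5,0,0,0,0,-1, -0.35,1.5,0.5,0,0,0,-1]'
python3 -m inch '[0,0,2,0,0,0,-1, 0,0,4,0,0,0,-1, 0,0,6,0,0,0,-1, 0,0,8,0,0,0,-1, 0,0,10,0,0,0,-1]'
python3 -m inch '[-2,1.5,0,0,0,8,-1, -4,3,0,0,0,16,-1, -6,4.5,0,0,0,24,-1, -8,6,0,0,0,32,-1, -10,7.5,0,0,0,40,-1]'
python3 -m inch '[-1,0,0,0,0,8,-1, -2,0,0,0,0,16,-1, -3,0,0,0,0,24,-1, -3,0,0,0,0,32,-1, -3,0,0,0,0,32,-1]'
python3 - <<'E'
from h import *
bot.capture("top");bot.capture("top")
for n in ("wrist","top"):
    if n=="wrist": np.save("c19.npy",bot.calibration(n)["cam_to_world"])
    im=bot.capture(n)[:,:,::-1]; cv2.imwrite(f"pics/{n}19.png",im)
E
```

```text
time: 21.0
tool_pos: [638.3, -123.0, 73.6]
tcp_rot: [-3.127, -0.0, 0.227]
contact_force: [-0.3, -0.7, 0.4]
grip_width: 0.5
time: 21.5
tool_pos: [638.4, -123.0, 175.0]
tcp_rot: [-3.127, -0.001, 0.227]
contact_force: [0.3, -0.9, 0.1]
grip_width: 0.5
time: 22.0
tool_pos: [537.6, -47.6, 175.5]
tcp_rot: [-3.128, -0.001, 0.931]
contact_force: [0.2, -0.2, 0.1]
grip_width: 0.2
time: 22.5
tool_pos: [507.7, -47.6, 176.2]
tcp_rot: [-3.129, -0.001, 1.49]
contact_force: [-0.4, 0.3, 0.1]
grip_width: 0.6
```

View pics/wrist19.png

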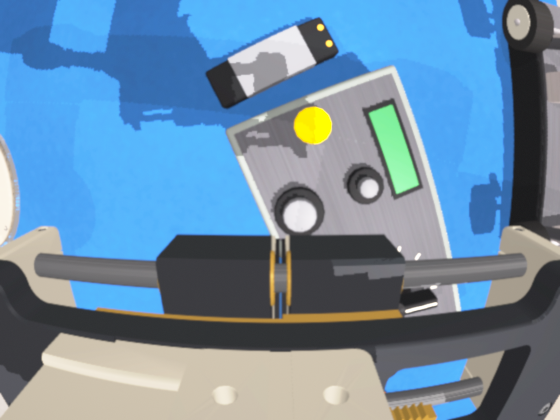

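View pics/top19.png

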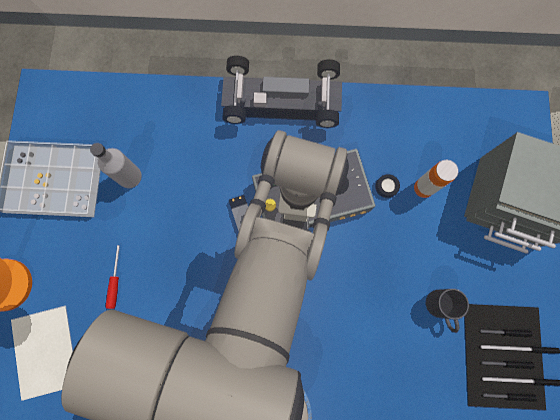

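```bash
python3 -m inch '[-2,0,0.5,0,0,-8,-1, -4,0,1,0,0,-16,-1, -6,0,2,0,0,-24,-1, -8,0,3,0,0,-32,-1, -9,0,4,0,0,-40,-1]'
python3 -m inch '[0,-0.5,0,0,0,-8,-1, 0,-1,0,0,0,-16,-1, 0,-1.5,0,0,0,-24,-1, 0,-1.5,0,0,0,-24,-1, 0,-1.5,0,0,0,-24,-1]'
python3 - <<'E'
from h import *
bot.capture("top");bot.capture("top")
for n in ("wrist","top"):
    if n=="wrist": np.save("c20.npy",bot.calibration(n)["cam_to_world"])
    im=bot.capture(n)[:,:,::-1]; cv2.imwrite(f"pics/{n}20.png",im)
    if n=="top":cv2.imwrite("pics/top20z.png",cv2.resize(im[120:250,230:400],None,fx=4.5,fy=4.5,interpolation=cv2.INTER_CUBIC))
E
```

```text
time: 23.2
tool_pos: [416.5, -47.5, 216.0]
tcp_rot: [-3.127, -0.0, 0.78]
contact_force: [-0.2, -0.6, -0.1]
grip_width: 0.5
time: 23.7
tool_pos: [416.6, -62.5, 216.0]
tcp_rot: [-3.127, -0.0, 0.364]
contact_force: [-0.5, 0.2, -0.4]
grip_width: 0.7
```

View pics/wrist20.png

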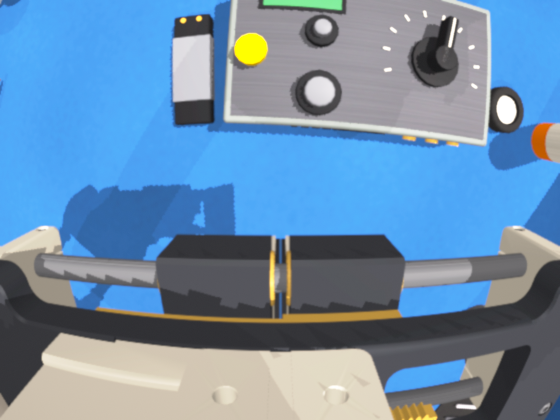

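View pics/top20z.png

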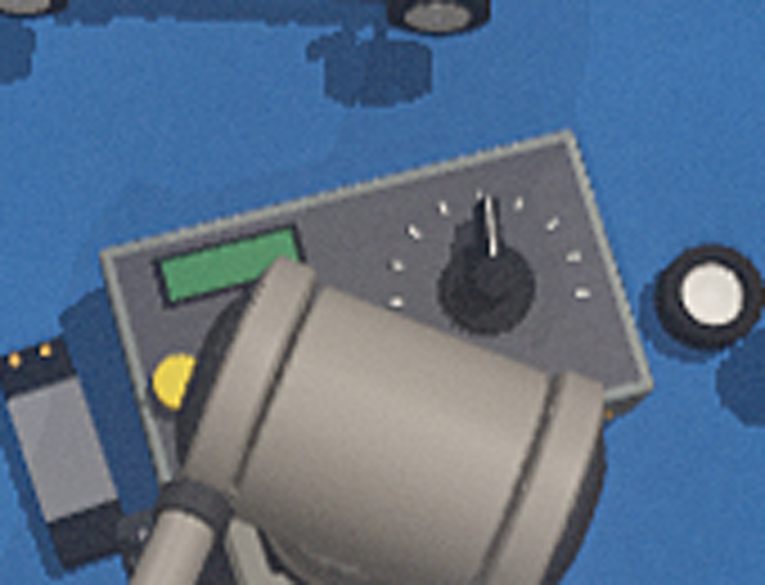

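Both views are clear. The overhead zoom shows the lever pointing to about (489,195), and the wrist view shows the lever at (450,20), the large button at (320,93) and the small one at (322,30). Now I'll compute the angle and the button position.

Run:
```python
from h import *
c=bot.calibration("wrist"); c["cam_to_world"]=np.load("c20.npy")
A=np.array([608.7,-162.4])
def ang(q): q=q[:2]-A; return np.hypot(*q).round(1),(np.degrees(np.arctan2(q[1],q[0]))-17.7).round(1)
Zt=lambda u,v:((u+.5)/4.5-.5+230,(v+.5)/4.5-.5+120)
print("top line end/start",ang(ray("top",*Zt(487,197),107)),ang(ray("top",*Zt(492,255),107)))
print("wrist line end",ang(ray("wrist",453,18,107,c)),ang(ray("wrist",446,47,107,c)))
im=cv2.imread("pics/wrist20.png"); g=cv2.cvtColor(im,cv2.COLOR_BGR2GRAY)
for nm,(x,y,r) in {"big":(320,93,26),"small":(322,30,20)}.items():
    R=g[max(y-r,0):y+r,x-r:x+r]; n,l,s,ce=cv2.connectedComponentsWithStats((R>125).astype(np.uint8))
    i=l[y-max(y-r,0),r]; p=ce[i]+[x-r,max(y-r,0)]
    print(nm,s[i],p.round(1),[ (z,ray("wrist",*p,z,c)[:2].round(1).tolist()) for z in (80,85,90,95)])
# top initial
t=cv2.imread("pics/top0.png"); g=cv2.cvtColor(t,cv2.COLOR_BGR2GRAY)
for nm,(x,y,r) in {"big":(298,212,9),"small":(292,190,7)}.items():
    R=g[y-r:y+r,x-r:x+r]; n,l,s,ce=cv2.connectedComponentsWithStats((R>95).astype(np.uint8))
    i=l[r,r]; p=ce[i]+[x-r,y-r]
    print(nm,s[i],p.round(1),[ (z,ray("top",*p,z)[:2].round(1).tolist()) for z in (80,85,90,95)])
```

```text
top line end/start (np.float64(46.8), np.float64(-10.3)) (np.float64(11.4), np.float64(-5.2))
wrist line end (np.float64(45.7), np.float64(-11.9)) (np.float64(10.5), np.float64(-4.2))
big [ 11   9  30  30 729] [319.6  90.6] [(80, [525.5, -60.7]), (85, [524.8, -60.4]), (90, [524.1, -60.1]), (95, [523.4, -59.8])]
small [ 12   8  18  17 230] [322.8  26.2] [(80, [590.7, -39.9]), (85, [589.0, -39.9]), (90, [587.3, -39.9]), (95, [585.6, -39.9])]
big [ 5  3 11 12 96] [298.7 211.6] [(80, [525.6, -58.7]), (85, [524.6, -58.5]), (90, [523.6, -58.3]), (95, [522.6, -58.1])]
small [ 4  2  7  7 34] [292.1 188.3] [(80, [588.3, -38.7]), (85, [587.0, -38.6]), (90, [585.8, -38.5]), (95, [584.5, -38.3])]
```

Both views put the lever at −10 to −12° relative to the charger, which is notch 5, exactly four clicks. The large button is at (524, −59.5). I'm moving above it.

```bash
python3 -m inch '[2.5,0.1,0,0,0,0,-1, 5,0.2,0,0,0,0,-1, 7.5,0.3,0,0,0,0,-1, 10,0.3,0,0,0,0,-1, 10.75,0.3,0,0,0,0,-1]'
python3 -m inch '[0,0,-3,0,0,0,-1, 0,0,-6,0,0,0,-1, 0,0,-9,0,0,0,-1, 0,0,-11.5,0,0,0,-1, 0,0,-11.5,0,0,0,-1]'
sed -i 's/im\[130:190,255:325\]/im[150:220,260:350]/; s/fx=10,fy=10/fx=8,fy=8/; s/-255,/-260,/; s/-130\])\*10/-150])*8/' side.py; python3 side.py 21
```

```text
time: 24.4
tool_pos: [525.7, -59.1, 215.4]
tcp_rot: [-3.127, -0.0, 0.365]
contact_force: [0.2, 0.1, 0.2]
grip_width: 0.1
time: 24.9
tool_pos: [522.7, -58.4, 97.4]
tcp_rot: [-3.123, 0.006, 0.365]
contact_force: [-0.2, 0.2, -0.2]
grip_width: 0.6
[524.27440628 -58.75257635  99.56492645] [297. 227.] [297. 184.]
```

View pics/side21z.png

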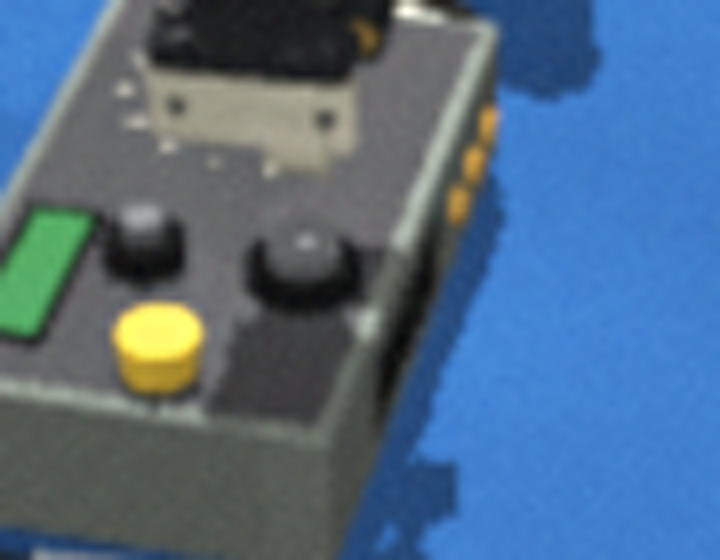

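```bash
python3 - <<'E'
from h import *
c=bot.calibration("side"); T=np.linalg.inv(c["cam_to_world"])
def pr(p):
    q=T@np.r_[p,1]; return ((np.array([c["fx"]*q[0]/q[2]+c["cx"]-260,c["fy"]*q[1]/q[2]+c["cy"]-150])*8).round())
print("start_top",[pr([524,-59.5,z]) for z in (80,85,90,95)])
a=np.radians(20.9+90)
for L in (20,65,95):
  for z in (120,140,160,180,200): print(L,z,pr([524.3+L*np.cos(a),-58.8+L*np.sin(a),z]))
print(bot.get_obs()["tool_pos"],bot.get_obs()["tcp_rot"])
E
python3 look.py 21
```

```text
start_top [array([299., 267.]), array([299., 256.]), array([299., 246.]), array([299., 236.])]
20 120 [287. 213.]
20 140 [286. 170.]
20 160 [286. 126.]
20 180 [285.  81.]
20 200 [285.  36.]
65 120 [263. 281.]
65 140 [262. 238.]
65 160 [262. 193.]
65 180 [261. 148.]
65 200 [260. 102.]
95 120 [246. 329.]
95 140 [245. 285.]
95 160 [245. 240.]
95 180 [244. 195.]
95 200 [243. 149.]
[524.27440628 -58.75257635  99.56492645] [-3.12509630e+00  2.53517977e-03  3.65021435e-01]
```

View pics/side21.png

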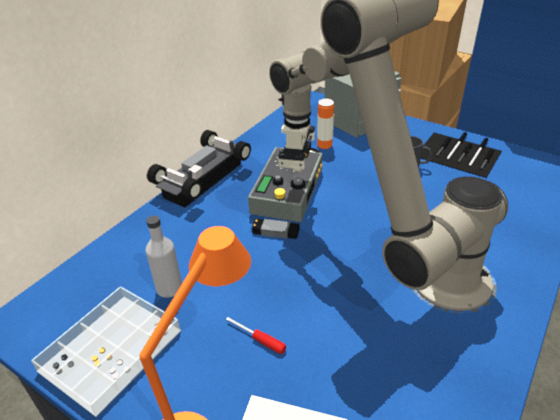

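View pics/w21.png

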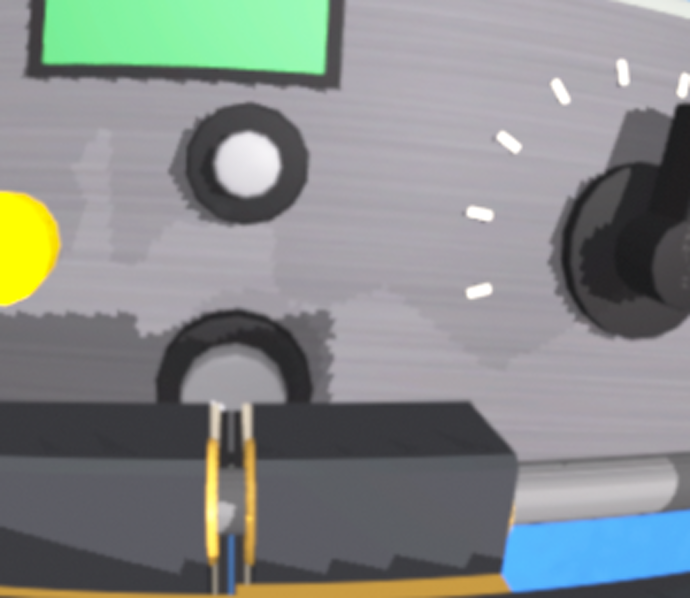

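The button lies right under the tips: in the side view the finger nub is at (305,170) and the button top at (305,250), z ≈ 88. I'll go down in small steps and watch the force.

```bash
python3 -m inch '[0,-0.05,-0.6,0,0,0,-1, 0,-0.05,-1.2,0,0,0,-1, 0,-0.05,-1.8,0,0,0,-1, 0,-0.05,-2.4,0,0,0,-1, 0,-0.05,-2.4,0,0,0,-1]'; python3 arc.py
python3 -m inch '[0,0,-0.1,0,0,0,-1, 0,0,-0.2,0,0,0,-1, 0,0,-0.3,0,0,0,-1, 0,0,-0.4,0,0,0,-1, 0,0,-0.4,0,0,0,-1]'; python3 arc.py
```

```text
time: 25.5
tool_pos: [524.9, -59.4, 76.1]
tcp_rot: [-3.126, 0.001, 0.365]
contact_force: [-0.6, 0.6, -0.4]
grip_width: 0.3
pos [524.9 -59.4  76.1] yaw 20.9 F [-0.6  0.6 -0.4] M [-0.06  0.14  0.01] rad -41.6 d 126.7
time: 26.0
tool_pos: [524.9, -59.4, 72.0]
tcp_rot: [-3.126, 0.001, 0.365]
contact_force: [0.1, 0.4, -0.1]
grip_width: 0.6
pos [524.9 -59.4  72. ] yaw 20.9 F [ 0.1  0.4 -0.1] M [-0.04  0.24 -0.02] rad -41.6 d 126.7
```

```bash
for i in 1 2 3; do python3 -m inch '[0,0,-0.05,0,0,0,-1, 0,0,-0.1,0,0,0,-1, 0,0,-0.15,0,0,0,-1, 0,0,-0.2,0,0,0,-1, 0,0,-0.2,0,0,0,-1]' | grep -E "pos|force"; done
```

```text
tool_pos: [524.9, -59.4, 70.0]
contact_force: [0.1, -0.4, 0.7]
tool_pos: [524.8, -59.4, 67.9]
contact_force: [1.0, -0.6, -0.6]
tool_pos: [524.7, -59.4, 65.8]
contact_force: [0.7, -0.3, -0.3]
```

```bash
for i in 1 2; do python3 -m inch '[0,0,-0.05,0,0,0,-1, 0,0,-0.1,0,0,0,-1, 0,0,-0.15,0,0,0,-1, 0,0,-0.2,0,0,0,-1, 0,0,-0.2,0,0,0,-1]' | grep -E "pos|force"; done; python3 look.py 22; python3 side.py 22
```

```text
tool_pos: [524.8, -59.4, 63.8]
contact_force: [-1.4, 0.4, 1.5]
tool_pos: [524.8, -59.4, 61.8]
contact_force: [-0.8, -0.0, 2.3]
[524.81522425 -59.40113975  61.87881093] [298. 303.] [297. 262.]
```

View pics/side22z.png

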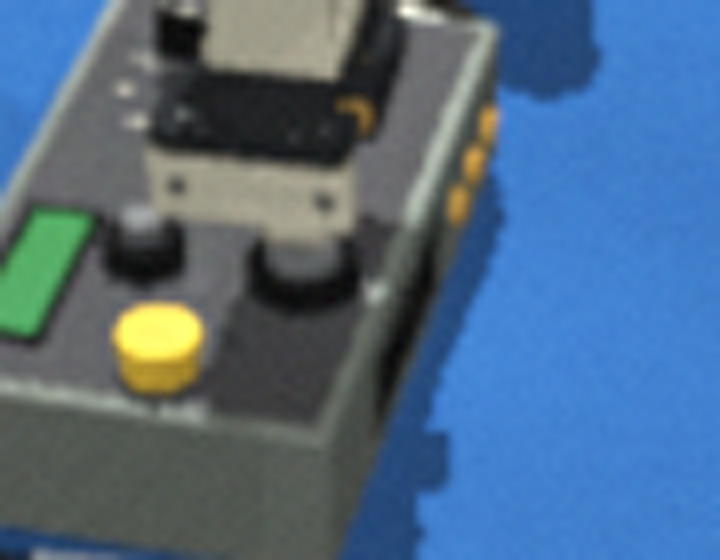

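The fingertip is on the large button (contact at z ≈ 65, now 2.3 N). I'll continue until it bottoms out, marked by a clear force rise past 4.5 N.

```bash
for i in 1 2; do python3 -m inch '[0,0,-0.05,0,0,0,-1, 0,0,-0.1,0,0,0,-1, 0,0,-0.15,0,0,0,-1, 0,0,-0.2,0,0,0,-1, 0,0,-0.2,0,0,0,-1]' | grep -E "pos|force"; done
```

```text
tool_pos: [524.8, -59.4, 59.9]
contact_force: [-0.6, -0.3, 3.5]
tool_pos: [524.9, -59.4, 58.6]
contact_force: [-2.8, 1.3, 9.4]
```

It bottomed out: 9.4 N, with travel stalling at 58.6. I'll push slightly more to be sure, then release and lift clear.

```bash
python3 -m inch '[0,0,-0.05,0,0,0,-1, 0,0,-0.1,0,0,0,-1, 0,0,-0.1,0,0,0,-1, 0,0,-0.1,0,0,0,-1, 0,0,-0.1,0,0,0,-1]' | grep -E "pos|force"
python3 -m inch '[0,0,0.3,0,0,0,-1, 0,0,0.8,0,0,0,-1, 0,0,1.5,0,0,0,-1, 0,0,3,0,0,0,-1, 0,0,5,0,0,0,-1]' | grep -E "pos|force"
python3 -m inch '[0,0,3,0,0,0,-1, 0,0,6,0,0,0,-1, 0,0,9,0,0,0,-1, -3,0,10,0,0,0,-1, -6,0,10,0,0,0,-1]' | grep -E "pos|force"
python3 -m inch '[-3,0,0,0,0,0,-1, -5,0,0,0,0,0,-1, -7,0,0,0,0,0,-1, -7,0,0,0,0,0,-1, -7,0,0,0,0,0,-1]' | grep -E "pos|force"
python3 - <<'E'
from h import *
bot.capture("top");bot.capture("top")
np.save("c23.npy",bot.calibration("wrist")["cam_to_world"])
for n in ("wrist","top","side"):
    im=bot.capture(n)[:,:,::-1]; cv2.imwrite(f"pics/{n}23.png",im)
E
```

```text
tool_pos: [524.9, -59.4, 58.5]
contact_force: [-3.0, 0.7, 12.2]
tool_pos: [524.3, -59.2, 108.3]
contact_force: [-0.3, -0.7, 0.8]
tool_pos: [464.8, -59.5, 210.0]
contact_force: [0.8, 0.2, 0.1]
tool_pos: [395.3, -59.7, 210.4]
contact_force: [0.4, -0.3, -0.2]
```

View pics/wrist23.png

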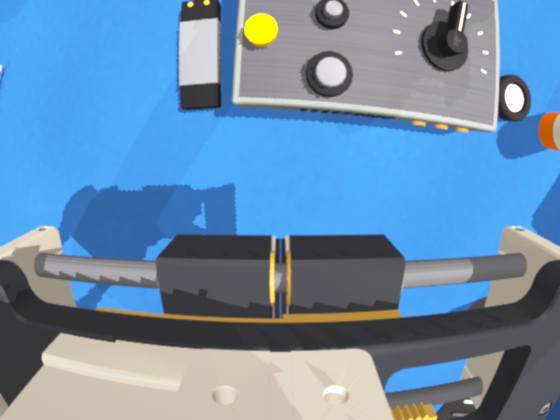

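View pics/top23.png

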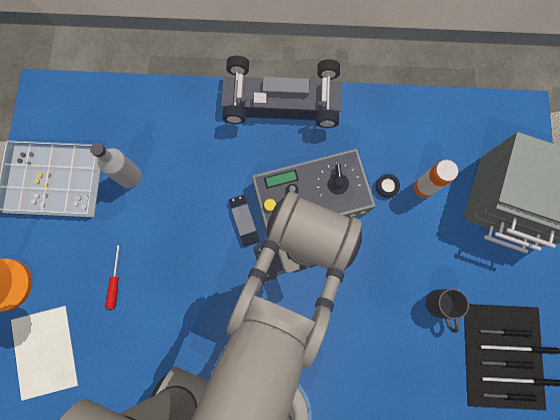

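Final views: the lever still points at notch 5 (overhead (338,166)), and the tub, pack, wheel, spray can, mug, screwdriver and flask sit where they began. The large button is up and bright at (330,73) and the arm is clear of everything. Handing in.

Run:
```python
from h import *
c=bot.calibration("wrist"); c["cam_to_world"]=np.load("c23.npy")
q=ray("wrist",463,3,107,c)[:2]-[608.7,-162.4]; print(np.hypot(*q),np.degrees(np.arctan2(q[1],q[0]))-17.7)
print(bot.get_obs()["time"]); print(bot.close_job())
```

```text
45.58604181472449 -12.721341984783702
31.85
the job is handed in; nothing more can be done
None
```

I turned the dial four clicks clockwise, from notch 1 to notch 5. Then I pressed the larger button fully down and let it come up, and handed the job in at 31.9 s.

- **Dial:** the last checks put the lever at −10° to −13° relative to the charger, against −12° for notch 5. It took about 6–7 N at most, and the fingertip was withdrawn after the fourth snap.
- **Button:** contact came at a reported z of about 64.5 mm and travel stopped at 58.5 mm, which matches the 6 mm stroke. Force reached 12 N at the end stop. In the last wrist picture the button looked up, though I did not measure its height.
- **Everything else:** the smaller button was never approached, and the loose objects looked unmoved in the final overhead view.

**What disagreed:** the shut fingertips showed about 20 mm higher in the side camera than the reported TCP. My first push, and the steps leading up to it, therefore passed just over the lever without touching it. I corrected the height from the side view and by feeling for contact. The first wrist picture over the charger was also about 6 mm off because the arm was still settling; I retook it and the views then agreed to about 2 mm.

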